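# Tighten a cam lock to draw an end rail onto its side board

### The job

Take the cam driver from its stand, seat its blade in the slot of the cam disc and turn the disc clockwise until it has drawn the end rail fully against the side board and you feel it go snug, without overtightening it or leaning hard on the driver. Then put the driver back upright in its stand, and do not knock the other loose things about.

Things in the scene. Friction and masses are not known exactly. Their poses are not given: they have to be found in the camera images.
- side_board: Fixed plywood board, 130 (x) x 94 (y) x 40 mm high, screwed flat to the bench; a steel cam disc 39 mm across sits in a bore in its top. Origin: on the bench under the cam axis; z up; +y points to the edge that takes the rail, 34 mm away; the other edge is at y = -60 mm.
- cam_slot (a point): Centre of the cam disc's top face, 41 mm above the bench; turns with the disc; z up, y along its straight slot (24 mm long, 4.8 mm wide, 9 mm deep, open at the top).
- cam (a joint): Cam angle, rad: 0 with the slot along the board's y, grows clockwise from above (closing); starts at -0.2 to 0, hard stop at 1.35. Draws the rail in 7 mm per rad; snug somewhere from 0.6 to 1.05 by the bolt's unseen depth, so feel for it: it turns freely with 0.08 to 0.13 N m, which climbs steeply once the rail is home: 0.06 to 0.11 N m more is snug, 0.18 more too tight. Friction holds it.
- end_rail: Loose upright plywood rail, 150 (x) x 20 (y) x 64 mm high, beside the board on two dowels; its bolt reaches into the cam. Origin: on the bench below the middle of its inner face; axes as the board's, so it is home with its origin at y = 34 mm in the board's frame. Starts with a gap of 1.8 to 2.5 mm.
- cam_driver: Stubby flat-blade driver, 122 mm tall, 0.14 kg, standing blade down in its stand. Origin: middle of the blade's tip; z up to the handle. Blade 20 mm wide along y, 3 mm thick along x, its last 3 mm 18 x 1.8 mm. Square black handle, 30 x 30 mm, faces square to x and y, from 46 to 118 mm above the tip; grip it about 90 mm above the tip.
- driver_stand: Fixed wooden block, 80 x 80 x 52 mm high, with a square hole 25 mm wide through its middle, bevelled at the mouth. Origin: on the bench under the middle of the hole; z up. The driver's handle rests on the top, so its tip hangs 6 mm above the bench.
- marker: Loose black marker with a white band, 18 x 132 x 18 mm, lying; leave it.
- screwdriver_red: Loose ordinary long screwdriver, red handle, 29 x 217 x 29 mm, lying; not for this job.
- pbox_e: Loose small brown carton, 56 x 70 x 66 mm; leave it.
Not all that is in view belongs to the job. Of the things that look like the cam_driver, the larger one is meant.

How it is judged:
By the outcome, as a careful person would: the job done as asked, in the order asked, and still so for the second after the job is handed in, with the robot touching nothing.
It also fails if it takes over 72 s, if anything falls off the work surface, if the arm or the gripper's body presses on something with over 40 N, if the wrist force passes 120 N, or if a joint passes its speed limit or range.

### The arm

A 7-joint arm with a two-finger parallel gripper is mounted at the origin on a cart in front of the work surface, level with it; the furniture and walls round the work are solid. World frame = base frame: x ahead of the robot, y to its left, z up, the work surface at z = 0. Lengths are in m, angles in rad, forces in N, time in s.
With the tool pointing down it reaches from about 0.4 to 0.85 m from the base axis. Payload 10.4 kg.
Tool frame: the origin (TCP) lies at the very end of the fingers, on their centre line; the grasp point (between the pads) lies 19 mm behind it (ctrl.grip_point_offset is the distance from the TCP to the grasp point, in m); x points along the fingers, y is the direction in which the jaws open and shut, and the axes are right-handed (so a half turn about x gives the same grasp; the last joint's range is limited). The gripper opens to 85 mm and grips with 20 to 120 N. Pads are 22 mm wide; open, the fingers measure 114 mm over their backs; the gripper's body (76 mm by 85 mm) begins 54 mm behind the grasp point. The pads swing forward as they close: fully open they stand 13 mm farther back than shut.
Start: joints at [-1.238, 0.332, -0.065, 1.46, 0.022, 1.35, -0.088], TCP at [0.218, 0.586, 0.231] pointing down, gripper open.
Joint ranges: [-2.6, 2.6], [-0.5, 2.12], [-1.47, 1.34], [0.16, 2.42], [-1.27, 4.41], [0.06, 2.06], [-2.6, 2.6]. Speed limits (rad/s): [2.22, 2.22, 2.79, 2.79, 3.14, 3.14, 3.14].

### API

Orientations are given as a unit quaternion [w, x, y, z].
In Python, from cell import ctrl, vision, close_job gives the robot as it stands.
- The arm moves only by the shell command python3 -m creep 'ROWS' [FORCE]. ROWS is JSON, a list of rows, each a list of 5 numbers: the opening, from 0 (shut) to 1 (fully open), then the shift along the world's x, y, z in cm, then the turn about the world's z in degrees. A call has 1 to 10 rows; each row shifts and turns the commanded pose from where the row before left it; what a row does not reach is not made up. A row lasts 1/12 s, in which the tool goes at most 41.7 mm and 7.16 degrees, less where a joint would pass 70% of its speed; a pose out of reach is approached as far as the arm can. A call with a gripper value outside its range is refused whole. The fingers move at their own pace and stop on an object; FORCE is the grip in N (left out, the last holds). Time passes only in rows, so rows that do not move let the fingers close. It gives the time, the measured TCP pose, the force and the opening at its end, in the units of the state.
- ctrl.sense(): the state, without advancing time (a new reading comes with each control period).
- vision.snapshot(name): name is "scene" or "top"; returns (picture, depth): 384x512x3 uint8, red, green, blue; 384x512 float32, m along the optical axis (not along the pixel's ray), 0 where there is no reading.
- vision.camera_info(name): a dict with "K" (3x3 intrinsics, pixels), "D" ([k1, k2, p1, p2, k3] as OpenCV has them; the pictures are not rectified), "position" and "rotation" of the camera in the world. Camera axes: x right, y down, z forward; pixel columns grow to the right and rows downward; lengths in m; the calibration is good to about 2 mm. A picture is of the moment at which its call begins. camera_info takes no time and is no camera call.
- close_job(): hands the job in, once; it reports no verdict.
The state is a dict: "time_s": time; "joint_positions": joint angles; "qd": joint speeds; "joint_efforts": joint torques, N m; "eef_pos": TCP position; "tool_rot": TCP orientation; "contact_force": force on the tool from outside, world axes, zero at the start; "ft_torque": the same for the moment, N m; "width": finger opening in m.
Only numpy, scipy, OpenCV 4.12 (cv2) and the standard library are available. Lean on these libraries where they do the work, as an engineer would, in place of code of your own. Each camera call takes 0.05 s, during which the arm holds its last target.

## Working session

There is one attempt and no reset: what is moved stays moved. The work goes in short steps, Python scripts to look and compute and a shell command to move; the robot and the scene stay as the last step left them, time stands still between calls to the robot, and variables do not carry over. Pictures are saved under pics/ and viewed, and the job is handed in when it is done.

```bash
ls; mkdir -p pics
python3 - <<'E'
from cell import ctrl,vision
import cv2,numpy as np
s=ctrl.sense();print(s)
for n in("scene","top"):
    p,d=vision.snapshot(n);cv2.imwrite(f"pics/{n}0.png",p[:,:,::-1]);np.save(f"pics/{n}0.npy",d)
    i=vision.camera_info(n);print(n,i)
E
```

```text
pics
{'time_s': 0.0, 'joint_positions': array([-1.23760146,  0.33289432, -0.06471931,  1.46095077,  0.0215772 ,
        1.34986769, -0.08849004]), 'qd': array([ 0.00157823, -0.00107845,  0.00037026, -0.00068458,  0.00047084,
        0.00029875, -0.00157948]), 'joint_efforts': array([-2.13148346e-04, -6.25440645e+01,  4.91367630e-02, -3.91620326e+01,
        1.61715393e-02,  9.63205355e-03, -1.38370117e-05]), 'eef_pos': array([0.21756705, 0.58551353, 0.23049743]), 'tool_rot': array([ 0.69587323,  0.12461633,  0.69602633, -0.12561278]), 'contact_force': array([-0.32563369, -0.0229368 ,  0.76807664]), 'ft_torque': array([ 0.03957981, -0.00663006,  0.03318128]), 'width': 0.08522613072491698}
scene {'K': array([[357.18848837,   0.        , 256.28251479],
       [  0.        , 357.18848837, 188.43385823],
       [  0.        ,   0.        ,   1.        ]]), 'D': array([-0.03465142,  0.        ,  0.        ,  0.        ,  0.        ]), 'position': array([0.32329931, 0.61532857, 0.69941246]), 'rotation': array([ 0.08952066, -0.22843813,  0.91220258, -0.32815929])}
top {'K': array([[434.14236804,   0.        , 259.65629701],
       [  0.        , 434.14236804, 194.55276109],
       [  0.        ,   0.        ,   1.        ]]), 'D': array([-0.1031433,  0.       ,  0.       ,  0.       ,  0.       ]), 'position': array([0.33332657, 0.13062578, 1.16981918]), 'rotation': array([-0.08608173,  0.74162311, -0.66097622,  0.07546884])}
```

View pics/scene0.png

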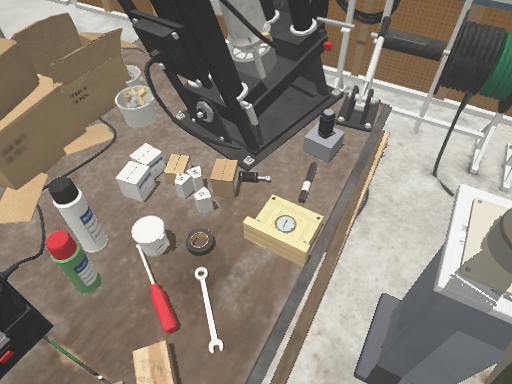

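View pics/top0.png

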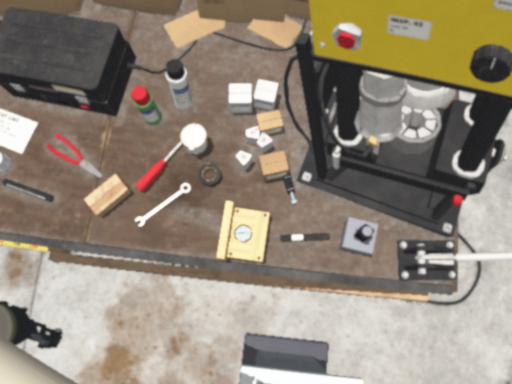

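```bash
cat > h.py <<'E'
import numpy as np,cv2
from scipy.spatial.transform import Rotation as R
from cell import ctrl,vision
def cam(n):
    i=vision.camera_info(n);q=np.array(i['rotation']);return i['K'],np.array(i['D']),np.array(i['position']),R.from_quat(q[[1,2,3,0]]).as_matrix()
def rays(n,uv):
    K,D,p,Rm=cam(n);x=cv2.undistortPoints(np.array(uv,float).reshape(-1,1,2),K,D)[:,0];return p,np.c_[x,np.ones(len(x))]@Rm.T
def onz(n,uv,z):
    p,r=rays(n,uv);t=(z-p[2])/r[:,2];return p+r*t[:,None]
def cloud(n,d):
    v,u=np.mgrid[0:384,0:512];p,r=rays(n,np.c_[u.ravel(),v.ravel()]);return (p+r*d.reshape(-1,1)).reshape(384,512,3)
def proj(n,X):
    K,D,p,Rm=cam(n);rv=cv2.Rodrigues(Rm.T)[0];return cv2.projectPoints(np.array(X,float).reshape(-1,3),rv,-Rm.T@p,K,D)[0][:,0]
E
python3 - <<'E'
from h import *
np.set_printoptions(precision=4,suppress=True)
for n,pts in (("scene",[(285,224),(327,115),(323,140),(255,178),(307,180),(284,260),(245,160),(338,92)]),("top",[(243,233),(360,237),(366,229),(304,237),(290,190),(228,230),(462,200),(430,260),(305,175)])):
    d=np.load(f"pics/{n}0.npy");c=cloud(n,d)
    for u,v in pts: print(n,u,v,c[v,u])
for n,(a,b,w,h) in {"scene":(225,85,130,190),"top":(205,180,200,100)}.items():
    im=cv2.imread(f"pics/{n}0.png")[b:b+h,a:a+w];f=min(800/w,600/h)
    cv2.imwrite(f"pics/{n}0z.png",cv2.resize(im,None,fx=int(f*10)/10,fy=int(f*10)/10,interpolation=cv2.INTER_CUBIC));print(int(f*10)/10)
E
```

```text
scene 285 224 [0.4886 0.193  0.0332]
scene 327 115 [ 0.5139 -0.0958  0.1257]
scene 323 140 [ 0.5099 -0.0839  0.0522]
scene 255 178 [0.6206 0.0915 0.0174]
scene 307 180 [0.5011 0.0356 0.0167]
scene 284 260 [ 0.4584  0.2577 -0.0014]
scene 245 160 [0.6763 0.0451 0.0143]
scene 338 92 [ 0.5608 -0.356   0.017 ]
top 243 233 [0.4882 0.1948 0.0343]
top 360 237 [ 0.5026 -0.0999  0.0972]
top 366 229 [ 0.5184 -0.106   0.1309]
top 304 237 [0.4993 0.0321 0.0111]
top 290 190 [0.6225 0.0827 0.0178]
top 228 230 [0.4874 0.2324 0.0638]
top 462 200 [ 0.6525 -0.4023  0.006 ]
top 430 260 [ 0.4715 -0.3035  0.0359]
top 305 175 [0.6674 0.0464 0.0255]
3.1
4.0
```

```bash
python3 -m creep --help 2>&1 | head -5; true
```

```text
invalid input: not JSON, or not a number
```

View pics/scene0z.png

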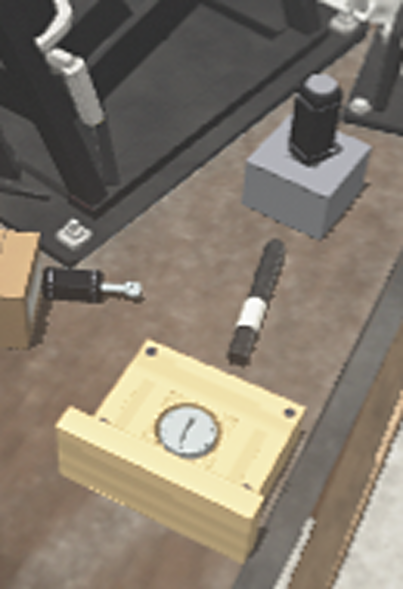

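View pics/top0z.png

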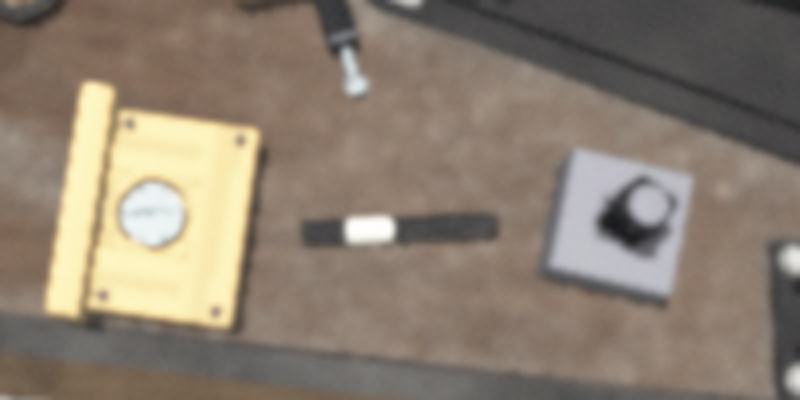

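Run:
```python
from h import *
def crop(n,a,b,w,h,f,o):
    im=cv2.imread(f"pics/{n}0.png")[b:b+h,a:a+w];cv2.imwrite(f"pics/{o}.png",cv2.resize(im,None,fx=f,fy=f,interpolation=cv2.INTER_NEAREST))
crop("scene",240,190,90,75,8,"sb");crop("scene",295,95,60,70,8,"ss")
crop("top",212,195,64,72,8,"tb");crop("top",335,210,50,50,12,"ts")
```

```text
(no output)
```

View pics/sb.png

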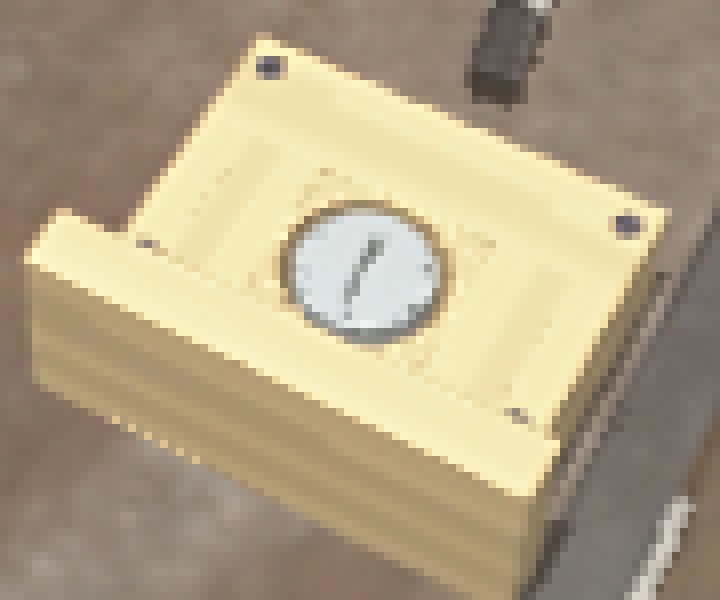

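View pics/ss.png

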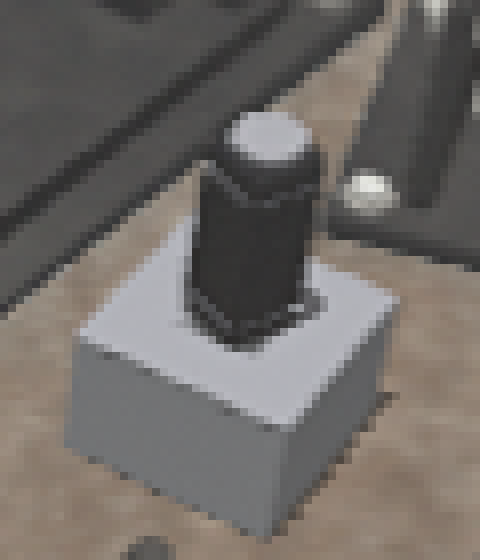

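View pics/tb.png

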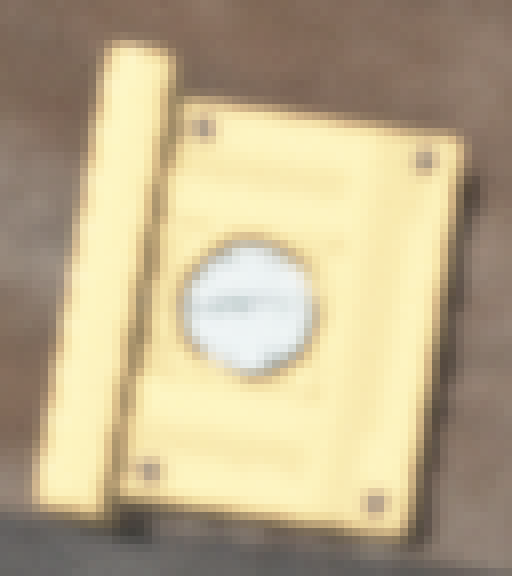

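View pics/ts.png

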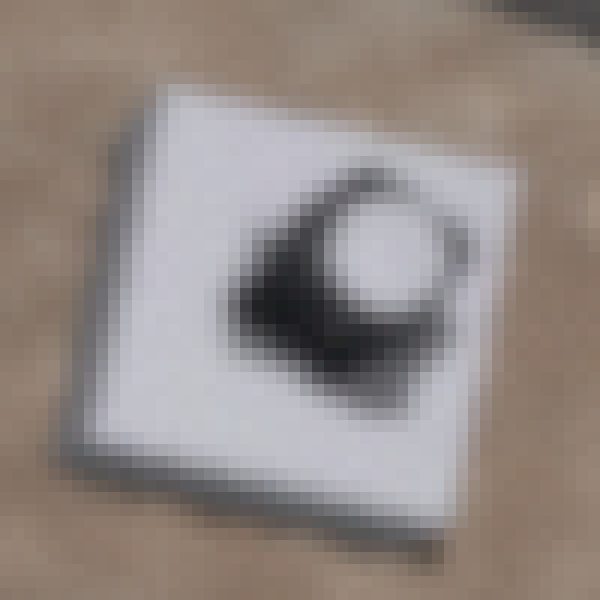

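```bash
cat > m.py <<'E'
from h import *
np.set_printoptions(precision=4,suppress=True)
def P(n,a,b,f,pts,z):
    return onz(n,[(a+x/f-.5,b+y/f-.5) for x,y in pts],z)
print("disc scene",P("scene",240,190,8,[(365,272)],.041), "top",P("top",212,195,8,[(248,308)],.041))
def ang(a,b): return np.degrees(np.arctan2(b[1]-a[1],b[0]-a[0]))
# board top corners: far(-y) edge
b=P("scene",240,190,8,[(258,35),(670,208)],.04);print("board -y edge scene",b,ang(b[1],b[0]),np.linalg.norm(b[1]-b[0]))
b2=P("top",212,195,8,[(467,135),(410,538)],.04);print("board -y edge top",b2,ang(b2[1],b2[0]),np.linalg.norm(b2[1]-b2[0]))
for nm,b in(("s",b),("t",b2)):
    m=b.mean(0);d=(b[0]-b[1]);d/=np.linalg.norm(d);print("origin from edge",m+0.06*np.array([-d[1],d[0],0]))
s=P("scene",240,190,8,[(376,240),(350,305)],.041);print("slot scene",s,ang(s[0],s[1]))
s=P("top",212,195,8,[(190,310),(300,298)],.041);print("slot top",s,ang(s[1],s[0]))
r=P("scene",240,190,8,[(60,208),(25,255),(530,497),(565,440)],.064);print("rail top scene",r)
r=P("top",212,195,8,[(175,48),(108,42),(35,500),(105,522)],.064);print("rail top top",r)
q=P("scene",295,95,8,[(78,335),(288,428),(398,297)],.052);print("stand",q,(q[0]+q[2])/2,ang(q[0],q[1]),ang(q[1],q[2]),np.linalg.norm(q[0]-q[1]),np.linalg.norm(q[2]-q[1]))
q=P("top",335,210,12,[(165,85),(525,165),(450,530),(85,440)],.052);print("stand top",q,q.mean(0),ang(q[0],q[1]),ang(q[3],q[2]),ang(q[1],q[2]),ang(q[0],q[3]))
h=P("scene",295,95,8,[(185,298),(240,350),(320,305)],.053);print("handle",h,(h[0]+h[2])/2,ang(h[0],h[1]),ang(h[1],h[2]),np.linalg.norm(h[0]-h[1]),np.linalg.norm(h[2]-h[1]))
h=P("top",335,210,12,[(228,315),(398,415)],.053);print("handle top",h,ang(h[0],h[1]),np.linalg.norm(h[0]-h[1]))
print("cap",P("scene",295,95,8,[(272,135)],.128),P("top",335,210,12,[(387,252)],.128))
E
python3 m.py
```

```text
disc scene [[0.487  0.1966 0.041 ]] top [[0.4872 0.1957 0.041 ]]
board -y edge scene [[0.5516 0.1345 0.04  ]
 [0.4206 0.1363 0.04  ]] -0.7983369822891714 0.1310424230306907
board -y edge top [[0.5529 0.1309 0.04  ]
 [0.4189 0.1346 0.04  ]] -1.5878584195945111 0.13400274819998986
origin from edge [0.4869 0.1954 0.04  ]
origin from edge [0.4876 0.1927 0.04  ]
slot scene [[0.4889 0.1855 0.041 ]
 [0.486  0.2084 0.041 ]] 97.37432268615389
slot top [[0.4843 0.2145 0.041 ]
 [0.4924 0.1792 0.041 ]] 102.89862080252074
rail top scene [[0.5637 0.2311 0.064 ]
 [0.5644 0.249  0.064 ]
 [0.4152 0.2535 0.064 ]
 [0.4139 0.2341 0.064 ]]
rail top top [[0.566  0.2286 0.064 ]
 [0.5655 0.2506 0.064 ]
 [0.4152 0.2541 0.064 ]
 [0.4109 0.2311 0.064 ]]
stand [[ 0.5597 -0.0741  0.052 ]
 [ 0.4815 -0.0646  0.052 ]
 [ 0.4712 -0.1422  0.052 ]] [ 0.5155 -0.1081  0.052 ] 173.06013579193615 -97.50620378886408 0.07880154599214 0.07822564551539513
stand top [[ 0.5601 -0.0751  0.052 ]
 [ 0.5512 -0.1554  0.052 ]
 [ 0.4698 -0.1437  0.052 ]
 [ 0.4806 -0.0634  0.052 ]] [ 0.5154 -0.1094  0.052 ] -96.28457295398721 -97.61795420644066 171.86367599626283 171.65584995733232
handle [[ 0.5347 -0.107   0.053 ]
 [ 0.5087 -0.0913  0.053 ]
 [ 0.493  -0.1249  0.053 ]] [ 0.5138 -0.1159  0.053 ] 148.88108386410573 -115.05225146770346 0.03036619470312858 0.03706486520987463
handle top [[ 0.5109 -0.0922  0.053 ]
 [ 0.4933 -0.1306  0.053 ]] -114.66601722208003 0.04224960294408939
cap [[ 0.515  -0.1082  0.128 ]] [[ 0.5154 -0.1087  0.128 ]]
```

```bash
cat > st.py <<'E'
from h import *
np.set_printoptions(precision=4,suppress=True)
s=ctrl.sense();q=s['tool_rot'];M=R.from_quat(q[[1,2,3,0]]).as_matrix()
print('t',round(s['time_s'],2),'tcp',s['eef_pos'],'xaxis',M[:,0],'jaw yaw',round(np.degrees(np.arctan2(M[1,1],M[0,1])),2),'w',round(s['width'],4));print('F',s['contact_force'],'T',s['ft_torque']);print('q',s['joint_positions'])
E
python3 st.py
python3 - <<'E'
from h import *
np.set_printoptions(precision=3,suppress=True)
pts=np.concatenate([cloud(n,np.load(f"pics/{n}0.npy"))[np.load(f"pics/{n}0.npy")>0] for n in("scene","top")])
m=(pts[:,2]>.09)&(pts[:,0]>.2)&(pts[:,0]<1.0)&(pts[:,1]>-.6)&(pts[:,1]<.45)
p=pts[m]
for zl,zh in((.09,.2),(.2,.35),(.35,.6),(.6,1.2)):
    q=p[(p[:,2]>zl)&(p[:,2]<zh)]
    print(zl,zh,len(q))
    H,xe,ye=np.histogram2d(q[:,0],q[:,1],bins=[np.arange(.2,1.01,.05),np.arange(-.6,.46,.05)])
    print("y from",ye[0]);
    for i in range(len(xe)-1): print(round(xe[i],2),H[i].astype(int))
E
```

```text
t 0.1 tcp [0.2176 0.5855 0.2306] xaxis [-0.0004 -0.0012 -1.    ] jaw yaw 69.61 w 0.0856
F [-0.5005 -0.3804  0.2545] T [ 0.0293  0.015  -0.0439]
q [-1.2376  0.3328 -0.0647  1.4608  0.0216  1.3499 -0.0885]
0.09 0.2 17253
y from -0.6
0.2 [0 0 0 0 0 0 0 0 0 0 0 0 0 0 0 0 0 0 0 0 0]
0.25 [0 0 0 0 0 0 0 0 0 0 0 0 0 0 0 0 0 0 0 0 0]
0.3 [0 0 0 0 0 0 0 0 0 0 0 0 0 0 0 0 0 0 0 0 0]
0.35 [0 0 0 0 0 0 0 0 0 0 0 0 0 0 0 0 0 0 0 0 0]
0.4 [  0   0   0   0   0   3 152  19   0   0   0   0   0   0   0   0   0   0
   0   0   0]
0.45 [ 39  62 163 270 179  92 410  62   0  47   0   0   0   0   0   0   0   0
   0   0   0]
0.5 [ 68  48  23   1   0   1  17   5   0 199 171   0   0   0   0   0   0   0
   0   0   0]
0.55 [ 0  0  0  0  0 14 47  0  0  0  0  0  0  0  0  0  0  0  0  0  0]
0.6 [  0   0   0   0  40 359 467 446 222   0   0   0   0   0   0   0   0   0
   0   0   0]
0.65 [  0   0   0   2  26   1 250 670 517 648 554 444 535   0   0   0   0   0
   0   0   0]
0.7 [  0   0   0  31  46   0 400 524 903 298 670 746 262  11   0   0   0   0
   0   0   0]
0.75 [  0   0   0  20   0  39 292 137 166 308  22 317  25
[... 3048 characters left out ...]
 [0 0 0 0 0 0 0 0 0 0 0 0 0 0 0 0 0 0 0 0 0]
0.5 [0 0 0 0 0 0 0 0 0 0 0 0 0 0 0 0 0 0 0 0 0]
0.55 [0 0 0 0 0 0 0 0 0 0 0 0 0 0 0 0 0 0 0 0 0]
0.6 [0 0 0 0 0 0 0 0 0 0 0 0 0 0 0 0 0 0 0 0 0]
0.65 [   0    0    0    0    0    0    0   28  825 1758   31    0    0    0
    0    0    0    0    0    0    0]
0.7 [   0    0    0    0    0    0    0    0    0 1615 2375 1828 1383  432
    0    0    0    0    0    0    0]
0.75 [  0   0   0   0   0   0   0   0   0   0   0   0   0 368  61   0   0   0
   0   0   0]
0.8 [0 0 0 0 0 0 0 0 0 0 0 0 0 0 0 0 0 0 0 0 0]
0.85 [0 0 0 0 0 0 0 0 0 0 0 0 0 0 0 0 0 0 0 0 0]
0.9 [0 0 0 0 0 0 0 0 0 0 0 0 0 0 0 0 0 0 0 0 0]
0.95 [0 0 0 0 0 0 0 0 0 0 0 0 0 0 0 0 0 0 0 0 0]
```

```bash
python3 -m creep '[[1,1.35,-3.15,0,-4.4],[1,1.35,-3.15,0,-4.4],[1,1.35,-3.15,0,-4.4],[1,1.35,-3.15,0,-4.4],[1,1.35,-3.15,0,-4.4],[1,1.35,-3.15,0,-4.4],[1,1.35,-3.15,0,-4.4],[1,1.35,-3.15,0,-4.4]]' 60; python3 st.py
```

```text
time_s: 0.77
eef_pos: [0.3259, 0.3321, 0.2311]
tool_rot: [0.625, 0.331, 0.625, -0.331]
contact_force: [2.0, 0.8, -0.3]
width: 0.0852
t 0.77 tcp [0.3259 0.3321 0.2311] xaxis [-0.0003 -0.0001 -1.    ] jaw yaw 34.2 w 0.0852
F [ 2.0082  0.8129 -0.2797] T [ 0.0519 -0.0461  0.0759]
q [-1.0174 -0.0255  0.1227  1.8697  0.003   1.2975 -0.2986]
```

```bash
python3 -m creep '[[1,1.35,-3.15,0,-4.4],[1,1.35,-3.15,0,-4.4],[1,1.35,-3.15,0,-4.4],[1,1.35,-3.15,0,-4.4],[1,1.35,-3.15,0,-4.4],[1,1.35,-3.15,0,-4.4],[1,1.35,-3.15,0,-4.4],[1,1.35,-3.15,0,-4.4],[1,1.35,-3.15,0,-4.4],[1,1.35,-3.15,0,-4.4]]'; python3 st.py
```

```text
time_s: 1.6
eef_pos: [0.4609, 0.0171, 0.2313]
tool_rot: [0.455, 0.541, 0.455, -0.541]
contact_force: [1.0, 0.4, -0.9]
width: 0.085
t 1.6 tcp [0.4609 0.0171 0.2313] xaxis [ 0.0002  0.0002 -1.    ] jaw yaw -9.8 w 0.085
F [ 1.0294  0.4225 -0.8632] T [ 0.0349 -0.0224  0.0468]
q [-0.6542 -0.0627  0.5039  1.896   0.0312  1.3004 -0.3306]
```

```bash
python3 -m creep '[[1,1.35,-3.15,0,-4.4],[1,1.35,-3.15,0,-4.4],[1,1.35,-3.15,0,-4.4],[1,1.35,-3.15,0,-4.4],[1,0,0,0,0],[1,0,0,0,0]]'; python3 st.py;  python3 - <<'E'
from h import *
for n,(a,b,w,h) in {"scene":(225,55,130,120),"top":(305,180,100,100)}.items():
    p,d=vision.snapshot(n);cv2.imwrite(f"pics/{n}1.png",p[:,:,::-1]);np.save(f"pics/{n}1.npy",d)
    cv2.imwrite(f"pics/{n}1z.png",cv2.resize(p[b:b+h,a:a+w,::-1],None,fx=4,fy=4,interpolation=cv2.INTER_CUBIC))
E
```

```text
time_s: 2.1
eef_pos: [0.5145, -0.1091, 0.2309]
tool_rot: [-0.368, -0.604, -0.367, 0.605]
contact_force: [0.0, 0.7, -0.2]
width: 0.0853
t 2.1 tcp [ 0.5145 -0.1091  0.2309] xaxis [-0.001  -0.0011 -1.    ] jaw yaw -27.4 w 0.0853
F [ 0.0228  0.7446 -0.2225] T [ 0.0454  0.0245 -0.0266]
q [-0.497   0.1153  0.6734  1.753  -0.0731  1.2999 -0.2853]
```

View pics/scene1z.png

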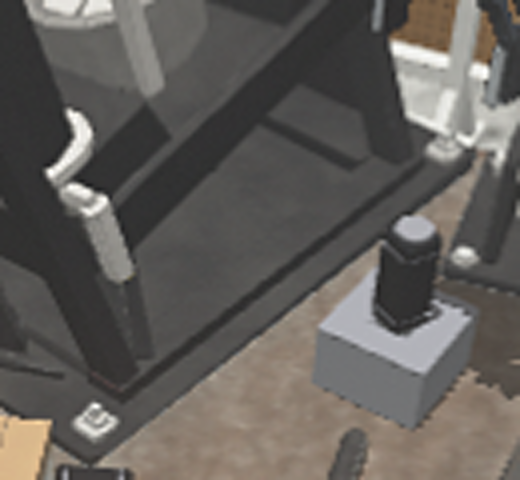

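View pics/scene1.png

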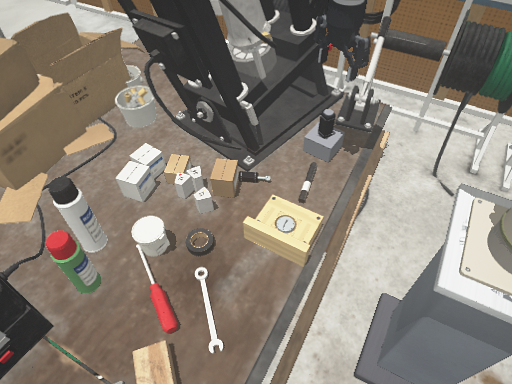

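View pics/top1.png

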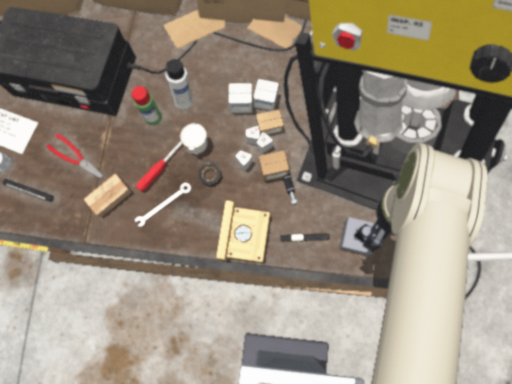

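Run:
```python
from h import *
for n in("scene","top"): print(proj(n,[[.5145,-.109,.231],[.5145,-.109,.35],[.515,-.109,.128],[0,0,0],[0,0,.4]]))
```

```text
[[334.99803534  75.62223301]
 [343.67568032  25.31880584]
 [328.60996846 111.20912413]
 [519.36720669 253.27139868]
 [671.95272731 108.77967489]]
[[377.95472695 224.04204965]
 [394.03058816 214.10912156]
 [366.85714406 230.67961489]
 [296.69540824 433.05468821]
 [316.06077507 505.42682754]]
```

Run:
```python
from h import *
jy=np.radians(-27.4);j=np.array([np.cos(jy),np.sin(jy),0])
t=np.array([.5145,-.1091,.231])
outs=[]
for n,(a,b,w,h) in {"scene":(295,5,100,150),"top":(330,180,80,100)}.items():
    im=cv2.imread(f"pics/{n}1.png")[b:b+h,a:a+w];f=4 if n=="scene" else 6
    im=cv2.resize(im,None,fx=f,fy=f,interpolation=cv2.INTER_CUBIC)
    for X in (t,t+j*.0425,t-j*.0425,t+[0,0,.02]):
        u=(proj(n,[X])[0]-[a,b]+.5)*f;cv2.circle(im,tuple(int(x) for x in u),3,(0,0,255),-1)
    outs.append(im)
cv2.imwrite("pics/c1.png",np.hstack([outs[0],outs[1]]))
```

```text
(no output)
```

View pics/c1.png

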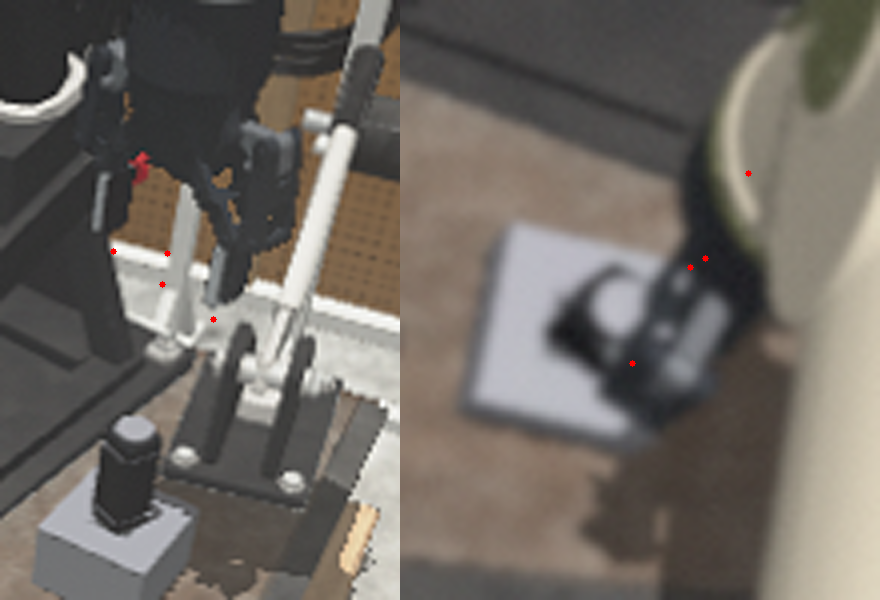

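```bash
python3 -m creep '[[1,0.05,0,-2.6,0],[1,0,0,-2.6,0],[1,0,0,-2.6,0],[1,0,0,-2.6,0],[1,0,0,-2.5,0],[1,0,0,-2.5,0],[1,0,0,0,0]]'; python3 st.py
python3 - <<'E'
from h import *
outs=[]
for n,(a,b,w,h) in {"scene":(285,75,80,100),"top":(330,180,80,100)}.items():
    p,d=vision.snapshot(n);outs.append(cv2.resize(p[b:b+h,a:a+w,::-1],None,fx=5,fy=5,interpolation=cv2.INTER_CUBIC))
cv2.imwrite("pics/c2.png",np.hstack(outs))
E
```

```text
time_s: 2.78
eef_pos: [0.5122, -0.1049, 0.0733]
tool_rot: [-0.368, -0.601, -0.371, 0.605]
contact_force: [-1.1, 0.4, -1.2]
width: 0.0854
t 2.78 tcp [ 0.5122 -0.1049  0.0733] xaxis [-0.0067  0.0007 -1.    ] jaw yaw -27.01 w 0.0854
F [-1.1435  0.4401 -1.1559] T [-0.0174  0.0254 -0.0048]
q [-0.4401  0.3032  0.6383  1.9294 -0.2148  0.9838 -0.1739]
```

View pics/c2.png

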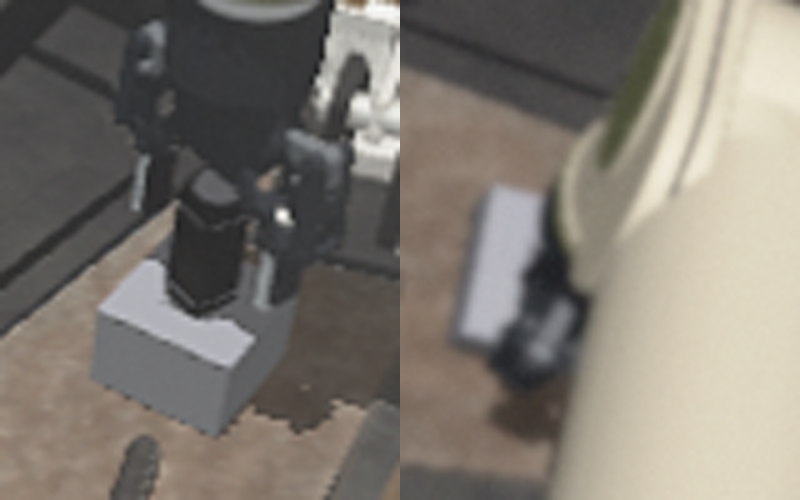

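```bash
python3 -m creep '[[1,0,0,0,0],[1,0,0,0,0],[1,0,0,0,0]]'; python3 st.py
```

```text
time_s: 3.13
eef_pos: [0.5161, -0.1069, 0.0788]
tool_rot: [0.369, 0.604, 0.368, -0.603]
contact_force: [0.3, -0.1, -1.0]
width: 0.0857
t 3.13 tcp [ 0.5161 -0.1069  0.0788] xaxis [ 0.0025  0.0004 -1.    ] jaw yaw -27.16 w 0.0857
F [ 0.2519 -0.1433 -1.0109] T [0.0233 0.0192 0.0175]
q [-0.4399  0.2974  0.6419  1.9224 -0.213   0.9866 -0.1752]
```

```bash
python3 -m creep '[[1,0,0,0,0],[1,0,0,0,0],[1,0,0,0,0]]'; python3 st.py
```

```text
time_s: 3.38
eef_pos: [0.5154, -0.1071, 0.0777]
tool_rot: [0.369, 0.604, 0.368, -0.603]
contact_force: [-0.3, -0.0, 0.5]
width: 0.0853
t 3.38 tcp [ 0.5154 -0.1071  0.0777] xaxis [ 0.0007  0.0001 -1.    ] jaw yaw -27.18 w 0.0853
F [-0.3476 -0.0413  0.4582] T [ 0.0036  0.0878 -0.0284]
q [-0.4395  0.299   0.6417  1.9235 -0.2133  0.986  -0.1749]
```

```bash
python3 -m creep '[[1,0,-0.2,0,0],[0.6,0,0,0,0],[0.4,0,0,0,0],[0.3,0,0,0,0],[0.3,0,0,0,0],[0.2,0,0,0,0],[0.2,0,0,0,0],[0.2,0,0,0,0]]' 40; python3 st.py
```

```text
time_s: 4.05
eef_pos: [0.5153, -0.1091, 0.0774]
tool_rot: [0.369, 0.604, 0.368, -0.603]
contact_force: [0.3, 0.8, 2.4]
width: 0.0302
t 4.05 tcp [ 0.5153 -0.1091  0.0774] xaxis [ 0.0002  0.     -1.    ] jaw yaw -27.18 w 0.0302
F [0.3242 0.8    2.3547] T [ 0.1183  0.1631 -0.0419]
q [-0.436   0.3005  0.6423  1.9226 -0.2143  0.9863 -0.1704]
```

```bash
python3 -m creep '[[0,0,0,0,0],[0,0,0,0,0],[0,0,0,0.5,0],[0,0,0,1.5,0],[0,0,0,2.5,0],[0,0,0,3,0],[0,0,0,3,0],[0,0,0,2.5,0],[0,0,0,1,0],[0,0,0,0,0]]' 70; python3 st.py
python3 - <<'E'
from h import *
outs=[]
for n,(a,b,w,h) in {"scene":(285,45,90,120),"top":(330,180,70,120)}.items():
    p,d=vision.snapshot(n);outs.append(cv2.resize(p[b:b+h,a:a+w,::-1],None,fx=5,fy=5,interpolation=cv2.INTER_CUBIC))
cv2.imwrite("pics/c3.png",np.hstack(outs))
E
```

```text
time_s: 4.88
eef_pos: [0.5162, -0.1093, 0.2193]
tool_rot: [0.369, 0.605, 0.368, -0.602]
contact_force: [0.4, 0.4, -1.3]
width: 0.03
t 4.88 tcp [ 0.5162 -0.1093  0.2193] xaxis [ 0.0038  0.0004 -1.    ] jaw yaw -27.18 w 0.03
F [ 0.3756  0.3806 -1.3262] T [ 0.0076 -0.0165  0.0183]
q [-0.4987  0.1257  0.6798  1.7692 -0.0837  1.2717 -0.2727]
```

View pics/c3.png

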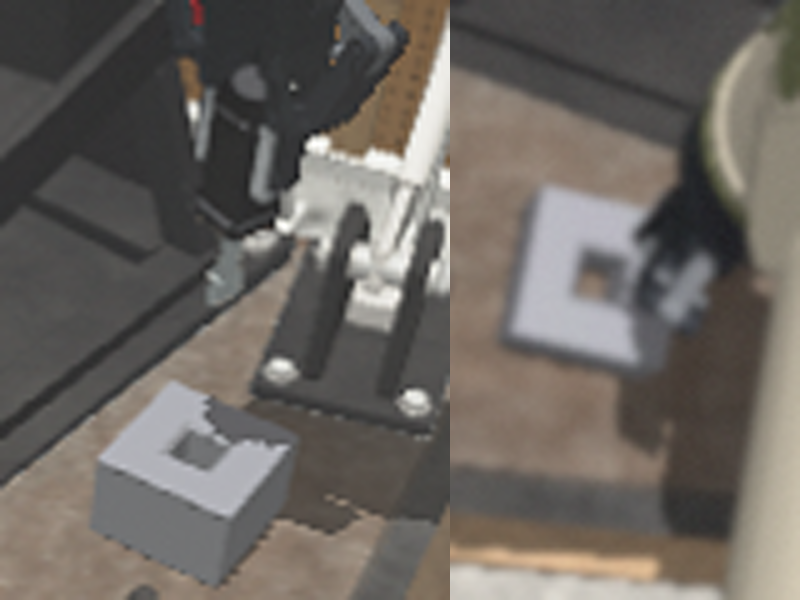

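Run:
```python
from h import *
s=ctrl.sense();t=s['eef_pos'];tip=t+[0,0,.019-.090]
p,d=vision.snapshot("scene");a,b,w,h=320,85,30,32;f=18
im=cv2.resize(p[b:b+h,a:a+w,::-1],None,fx=f,fy=f,interpolation=cv2.INTER_NEAREST);o=im.copy()
for g,c in((-27.2,(0,0,255)),(62.8,(0,255,0))):
    e=np.radians(g);v=np.array([np.cos(e),np.sin(e),0])
    for X in [tip+v*.009,tip-v*.009]+[tip+[0,0,.003]+v*.01,tip+[0,0,.003]-v*.01,tip+[0,0,.046]+v*.01,tip+[0,0,.046]-v*.01]:
        u=(proj("scene",[X])[0]-[a,b]+.5)*f;cv2.circle(o,tuple(int(x) for x in u),5,c,-1)
cv2.imwrite("pics/c4.png",o)
```

```text
(no output)
```

View pics/c4.png

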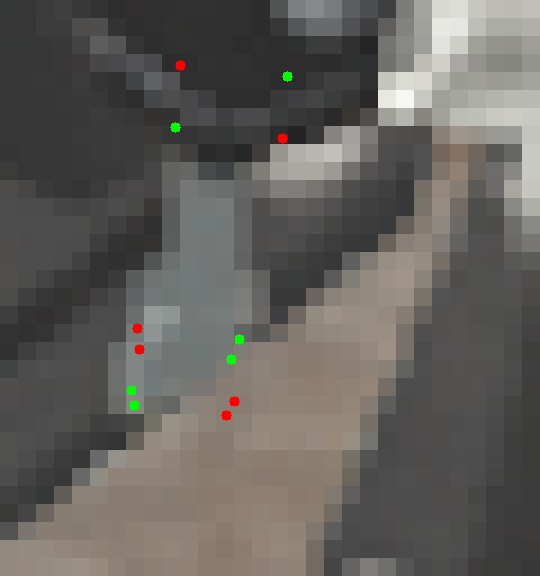

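```bash
python3 -m creep '[[0,-0.2,1.5,0,2],[0,-0.3,2.8,0,3.5],[0,-0.3,3.5,0,4],[0,-0.3,3.5,0,4],[0,-0.3,3.5,0,4],[0,-0.4,3.5,0,4],[0,-0.3,3.5,0,4],[0,-0.3,3.5,0,4],[0,-0.3,3,0,3.5],[0,-0.2,2.2,0,2.2]]'; python3 -m creep '[[0,0,0,0,0],[0,0,0,0,0],[0,0,0,0,0],[0,0,0,0,0]]';python3 st.py
```

```text
time_s: 5.87
eef_pos: [0.4843, 0.1994, 0.2156]
tool_rot: [0.535, 0.461, 0.536, -0.463]
contact_force: [-0.5, 0.1, -0.7]
width: 0.0301
time_s: 6.2
eef_pos: [0.4864, 0.1944, 0.217]
tool_rot: [0.533, 0.464, 0.533, -0.465]
contact_force: [0.1, 0.4, -1.0]
width: 0.0299
t 6.2 tcp [0.4864 0.1944 0.217 ] xaxis [-0.0003 -0.0007 -1.    ] jaw yaw 7.87 w 0.0299
F [ 0.0737  0.3535 -1.0011] T [-0.0132  0.0325 -0.0019]
q [-0.8245  0.1128  0.3865  1.7665 -0.0439  1.2713 -0.2899]
```

```bash
python3 -m creep '[[0,0.05,0.15,-1,0],[0,0,0,-1.5,0],[0,0,0,-1.5,0],[0,0,0,-1.5,0],[0,0,0,-1.5,0],[0,0,0,-1.5,0],[0,0,0,-1,0],[0,0,0,0,0],[0,0,0,0,0],[0,0,0,0,0]]';python3 st.py
cat > look.py <<'E'
from h import *
import sys
s=ctrl.sense();t=s['eef_pos'];q=s['tool_rot'];M=R.from_quat(q[[1,2,3,0]]).as_matrix();tip=t+M[:,0]*(.071)
v=M[:,2];v=v/np.linalg.norm(v)
outs=[]
for n,(a,b,w,h) in {"scene":(262,185,50,62),"top":(215,200,50,62)}.items():
    p,d=vision.snapshot(n);f=8;im=cv2.resize(p[b:b+h,a:a+w,::-1],None,fx=f,fy=f,interpolation=cv2.INTER_CUBIC)
    outs.append(im.copy())
    if len(sys.argv)>2:
        for X in [tip+v*.009,tip-v*.009]:
            u=(proj(n,[X])[0]-[a,b]+.5)*f;cv2.circle(outs[-1],tuple(int(x) for x in u),3,(0,0,255),-1)
cv2.imwrite(f"pics/{sys.argv[1]}.png",np.hstack(outs))
E
python3 look.py d1 x
```

```text
time_s: 7.03
eef_pos: [0.4872, 0.1973, 0.123]
tool_rot: [0.534, 0.464, 0.533, -0.464]
contact_force: [0.4, -0.1, -0.7]
width: 0.0298
t 7.03 tcp [0.4872 0.1973 0.123 ] xaxis [ 0.001   0.0005 -1.    ] jaw yaw 7.99 w 0.0298
F [ 0.4059 -0.0534 -0.6782] T [ 0.0543 -0.0283  0.0031]
q [-0.8104  0.2068  0.3789  1.8751 -0.0865  1.0745 -0.2583]
```

View pics/d1.png

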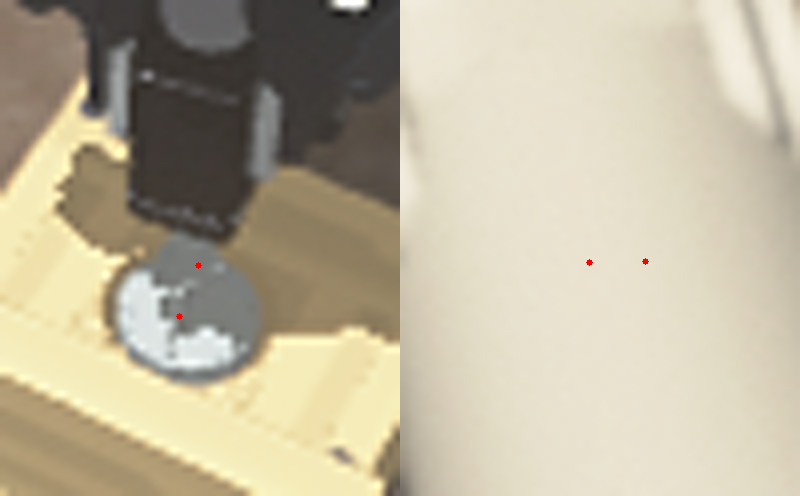

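```bash
python3 -m creep '[[0,0,-0.1,-0.3,0],[0,0,0,-0.3,0],[0,0,0,-0.2,0],[0,0,0,-0.2,0],[0,0,0,-0.1,0],[0,0,0,-0.1,0],[0,0,0,-0.1,0],[0,0,0,0,0],[0,0,0,0,0]]';python3 st.py
```

```text
time_s: 7.88
eef_pos: [0.4867, 0.1964, 0.1093]
tool_rot: [0.534, 0.464, 0.534, -0.464]
contact_force: [-1.0, 0.6, -1.4]
width: 0.0295
t 7.88 tcp [0.4867 0.1964 0.1093] xaxis [ 0.0001 -0.     -1.    ] jaw yaw 8.02 w 0.0295
F [-0.9887  0.6254 -1.4311] T [ 0.0144  0.0584 -0.0455]
q [-0.8066  0.2227  0.3774  1.8893 -0.0941  1.0467 -0.2505]
```

```bash
python3 -m creep '[[0,0,0,-0.1,0],[0,0,0,-0.1,0],[0,0,0,-0.1,0],[0,0,0,-0.1,0],[0,0,0,0,0],[0,0,0,0,0],[0,0,0,0,0]]';python3 st.py
```

```text
time_s: 8.47
eef_pos: [0.4867, 0.1964, 0.1054]
tool_rot: [0.534, 0.464, 0.534, -0.464]
contact_force: [-0.2, -1.0, -1.2]
width: 0.0295
t 8.47 tcp [0.4867 0.1964 0.1054] xaxis [ 0.0001  0.0001 -1.    ] jaw yaw 8.01 w 0.0295
F [-0.1654 -0.9571 -1.2483] T [ 0.0039 -0.0013  0.0238]
q [-0.8056  0.2278  0.3768  1.8929 -0.0966  1.0384 -0.2487]
```

```bash
cat > tq.py <<'E'
from h import *
import sys
np.set_printoptions(precision=4,suppress=True)
N=int(sys.argv[1]);A=[]
for i in range(N):
    s=ctrl.sense();A.append(np.r_[s['ft_torque'],s['contact_force'],s['joint_efforts'][6],s['joint_efforts'][4]])
    if i<N-1: vision.snapshot("top")
A=np.array(A);q=s['tool_rot'];M=R.from_quat(q[[1,2,3,0]]).as_matrix()
print('t',round(s['time_s'],2),'yaw',round(np.degrees(np.arctan2(M[1,1],M[0,1])),2),'tcp',s['eef_pos'],'w',round(s['width'],4))
print('T',A[:,:3].mean(0),'sd',A[:,:3].std(0),'F',A[:,3:6].mean(0),'j7',A[:,6].mean(),A[:,6].std(),'j5',A[:,7].mean())
E
python3 tq.py 6; python3 -m creep '[[0,0,0,0,-1.5],[0,0,0,0,-1.5],[0,0,0,0,-1.5],[0,0,0,0,-1.5],[0,0,0,0,0]]'; python3 tq.py 5
```

```text
t 8.72 yaw 8.02 tcp [0.4867 0.1964 0.1054] w 0.0295
T [ 0.011  -0.0152  0.0062] sd [0.0162 0.024  0.0334] F [-0.2264  0.0157 -1.2309] j7 0.00011170234074597829 0.000292560540048136 j5 0.01538330368930474
time_s: 9.13
eef_pos: [0.4868, 0.1964, 0.1054]
tool_rot: [0.508, 0.492, 0.508, -0.491]
contact_force: [0.7, 0.8, -1.3]
width: 0.0297
t 9.33 yaw 2.06 tcp [0.4867 0.1964 0.1054] w 0.0297
T [-0.0097 -0.0667  0.0209] sd [0.0264 0.0287 0.0279] F [ 0.4265  0.4043 -1.1496] j7 -0.2534631824819371 0.22488793909019247 j5 -0.04180438513867557
```

```bash
sed -i "s/^print('T'/print('j7s',A[:,6]);print('T'/" tq.py; python3 -m creep '[[0,0,0,0,-1.5],[0,0,0,0,-1.5],[0,0,0,0,-1.5],[0,0,0,0,-1.5],[0,0,0,0,0],[0,0,0,0,0],[0,0,0,0,0]]'; python3 tq.py 5
```

```text
time_s: 9.92
eef_pos: [0.4868, 0.1964, 0.1054]
tool_rot: [0.483, 0.517, 0.483, -0.517]
contact_force: [0.6, -0.4, -1.3]
width: 0.0298
t 10.12 yaw -3.96 tcp [0.4868 0.1964 0.1054] w 0.0294
j7s [-0.1212 -0.0981 -0.0935 -0.095  -0.0981]
T [ 0.0313 -0.291   0.0876] sd [0.0129 0.0294 0.0452] F [ 0.7852 -0.2851 -1.837 ] j7 -0.10119999060407281 0.01018151854740842 j5 -0.1426658956333995
```

```bash
python3 -m creep '[[0,0,0,0,-2],[0,0,0,0,-2],[0,0,0,0,-2],[0,0,0,0,-2],[0,0,0,0,-2],[0,0,0,0,-2],[0,0,0,0,-2],[0,0,0,0,-2],[0,0,0,0,0],[0,0,0,0,0]]'; python3 tq.py 4;python3 -m creep '[[0,0,0,0,-2],[0,0,0,0,-2],[0,0,0,0,-2],[0,0,0,0,-2],[0,0,0,0,-2],[0,0,0,0,0],[0,0,0,0,0]]'; python3 tq.py 4
```

```text
time_s: 10.95
eef_pos: [0.487, 0.1964, 0.1054]
tool_rot: [0.406, 0.579, 0.406, -0.579]
contact_force: [2.1, 0.2, -3.1]
width: 0.0296
t 11.1 yaw -19.93 tcp [0.487  0.1964 0.1054] w 0.0293
j7s [-0.3687 -0.1849 -0.1163 -0.0951]
T [-0.0003 -0.9101  0.1224] sd [0.0267 0.0408 0.0251] F [ 2.7855  0.3402 -3.0139] j7 -0.19127998442854732 0.10767654095433195 j5 -0.4365758621133864
time_s: 11.68
eef_pos: [0.4871, 0.1963, 0.1055]
tool_rot: [0.354, 0.612, 0.354, -0.612]
contact_force: [4.9, -0.6, -2.9]
width: 0.0297
t 11.83 yaw -29.93 tcp [0.487  0.1963 0.1054] w 0.0296
j7s [-0.3668 -0.1834 -0.1158 -0.0958]
T [-0.1249 -1.4326  0.1415] sd [0.0319 0.074  0.0332] F [ 5.0129 -0.9386 -3.1258] j7 -0.19044384767767042 0.10687486071980859 j5 -0.8167409151792526
```

```bash
python3 -m creep '[[0,0.04,0,0,-1],[0,0,0,0,-1],[0,0,0,0,-1],[0,0,0,0,-1],[0,0,0,0,-1],[0,0,0,0,0],[0,0,0,0,0],[0,0,0,0,0]]'; python3 tq.py 5
```

```text
time_s: 12.5
eef_pos: [0.4872, 0.1963, 0.1054]
tool_rot: [0.327, 0.627, 0.327, -0.627]
contact_force: [4.7, -0.4, -1.7]
width: 0.0293
t 12.7 yaw -34.98 tcp [0.4872 0.1964 0.1054] w 0.0297
j7s [-0.1327 -0.1218 -0.1193 -0.1186 -0.1186]
T [-0.3056 -1.4526  0.1177] sd [0.028  0.0205 0.0242] F [ 5.0928 -0.905  -2.2866] j7 -0.12220125552266836 0.0053500030270773845 j5 -1.0053072050213814
```

```bash
python3 -m creep '[[0,0.03,0,0,-1],[0,0,0,0,-1],[0,0,0,0,0],[0,0,0,0,0],[0,0,0,0,0],[0,0,0,0,0]]'; python3 tq.py 3;python3 -m creep '[[0,0,0,0,-1],[0,0,0,0,-1],[0,0,0,0,0],[0,0,0,0,0],[0,0,0,0,0],[0,0,0,0,0]]'; python3 tq.py 3
```

```text
time_s: 13.2
eef_pos: [0.4874, 0.1964, 0.1054]
tool_rot: [0.316, 0.633, 0.316, -0.633]
contact_force: [3.3, -1.0, -1.8]
width: 0.0294
t 13.3 yaw -36.98 tcp [0.4874 0.1964 0.1054] w 0.0295
j7s [-0.1228 -0.1198 -0.1192]
T [-0.3255 -1.2339  0.1308] sd [0.0304 0.015  0.0183] F [ 4.4143 -0.8421 -1.2331] j7 -0.12062229216098785 0.0015517986667537293 j5 -0.9559164196252823
time_s: 13.8
eef_pos: [0.4874, 0.1964, 0.1053]
tool_rot: [0.305, 0.638, 0.305, -0.638]
contact_force: [4.9, -2.0, -1.1]
width: 0.0298
t 13.9 yaw -38.99 tcp [0.4874 0.1963 0.1053] w 0.0299
j7s [-0.1299 -0.1268 -0.126 ]
T [-0.3634 -1.2711  0.1208] sd [0.0035 0.0178 0.0317] F [ 4.2655 -1.1323 -1.1707] j7 -0.12754503171890974 0.0016579413557385612 j5 -1.0003724694252014
```

```bash
python3 -m creep '[[0,0.05,0,0,-1],[0,0,0,0,-1],[0,0,0,0,0],[0,0,0,0,0],[0,0,0,0,0],[0,0,0,0,0]]'; python3 tq.py 3;python3 -m creep '[[0,0,0,0,-1],[0,0,0,0,-1],[0,0,0,0,0],[0,0,0,0,0],[0,0,0,0,0],[0,0,0,0,0]]'; python3 tq.py 3
```

```text
time_s: 14.4
eef_pos: [0.4878, 0.1964, 0.1053]
tool_rot: [-0.293, -0.643, -0.293, 0.643]
contact_force: [2.0, -1.1, 0.1]
width: 0.0297
t 14.5 yaw -40.98 tcp [0.4878 0.1964 0.1053] w 0.0294
j7s [-0.133  -0.1298 -0.1291]
T [-0.3367 -0.6826  0.1574] sd [0.0089 0.0324 0.0217] F [ 2.2457 -1.2647  0.1995] j7 -0.13062786776572466 0.0017055351542652605 j5 -0.712965838611126
time_s: 15.0
eef_pos: [0.4878, 0.1964, 0.1053]
tool_rot: [-0.282, -0.648, -0.282, 0.648]
contact_force: [1.1, -0.9, -0.7]
width: 0.0297
t 15.1 yaw -42.98 tcp [0.4878 0.1964 0.1053] w 0.0296
j7s [-0.134  -0.1309 -0.13  ]
T [-0.3251 -0.6152  0.1426] sd [0.0066 0.0369 0.0092] F [ 2.0033 -1.0245 -0.3583] j7 -0.13160993810743093 0.0016955667889137322 j5 -0.6839786469936371
```

```bash
python3 -m creep '[[0,0.02,0,0,-1],[0,0,0,0,-1],[0,0,0,0,0],[0,0,0,0,0],[0,0,0,0,0],[0,0,0,0,0]]'; python3 tq.py 3;python3 -m creep '[[0,0,0,0,-1],[0,0,0,0,-1],[0,0,0,0,0],[0,0,0,0,0],[0,0,0,0,0],[0,0,0,0,0]]'; python3 tq.py 3
```

```text
time_s: 15.6
eef_pos: [0.488, 0.1964, 0.1053]
tool_rot: [-0.271, -0.653, -0.271, 0.653]
contact_force: [0.9, -1.0, -0.1]
width: 0.0299
t 15.7 yaw -44.98 tcp [0.488  0.1963 0.1053] w 0.0293
j7s [-0.1343 -0.1312 -0.1304]
T [-0.3566 -0.3904  0.1355] sd [0.0143 0.0076 0.027 ] F [ 0.9267 -1.3501  0.2772] j7 -0.13196685817092657 0.0016947999190725523 j5 -0.6030638702213764
time_s: 16.2
eef_pos: [0.4881, 0.1964, 0.1053]
tool_rot: [-0.259, -0.658, -0.259, 0.658]
contact_force: [1.2, -2.2, -0.0]
width: 0.0298
t 16.3 yaw -46.98 tcp [0.4881 0.1964 0.1053] w 0.0298
j7s [-0.1343 -0.1312 -0.1304]
T [-0.3738 -0.3715  0.1244] sd [0.0437 0.0264 0.0107] F [ 1.6487 -1.0649 -0.4629] j7 -0.13196303974837065 0.0016824904384888009 j5 -0.661054402589798
```

```bash
python3 -m creep '[[0,0,0,0,-0.75],[0,0,0,0,-0.75],[0,0,0,0,0],[0,0,0,0,0],[0,0,0,0,0],[0,0,0,0,0]]'; python3 tq.py 2;python3 -m creep '[[0,0,0,0,-0.75],[0,0,0,0,-0.75],[0,0,0,0,0],[0,0,0,0,0],[0,0,0,0,0],[0,0,0,0,0]]'; python3 tq.py 2
```

```text
time_s: 16.8
eef_pos: [0.4881, 0.1963, 0.1053]
tool_rot: [-0.251, -0.661, -0.251, 0.661]
contact_force: [1.3, -1.5, -0.2]
width: 0.0295
t 16.85 yaw -48.48 tcp [0.4881 0.1964 0.1053] w 0.03
j7s [-0.1359 -0.1336]
T [-0.462  -0.4127  0.1336] sd [0.0008 0.0066 0.0272] F [ 1.199  -1.9213 -0.3569] j7 -0.13472703052684665 0.001148649025708437 j5 -0.7488266285508871
time_s: 17.35
eef_pos: [0.4881, 0.1964, 0.1053]
tool_rot: [0.242, 0.664, 0.242, -0.664]
contact_force: [1.5, -1.7, -0.2]
width: 0.0293
t 17.4 yaw -49.98 tcp [0.4881 0.1963 0.1053] w 0.0297
j7s [-0.1366 -0.1342]
T [-0.5581 -0.5006  0.1138] sd [0.04   0.0015 0.017 ] F [ 1.168  -1.6935 -0.7146] j7 -0.13538365485146642 0.0011953781358897686 j5 -0.8565204776823521
```

```bash
python3 -m creep '[[0,0.02,-0.02,0,-0.75],[0,0,0,0,-0.75],[0,0,0,0,0],[0,0,0,0,0],[0,0,0,0,0],[0,0,0,0,0]]'; python3 tq.py 2;python3 -m creep '[[0,0,0,0,-0.75],[0,0,0,0,-0.75],[0,0,0,0,0],[0,0,0,0,0],[0,0,0,0,0],[0,0,0,0,0]]'; python3 tq.py 2
```

```text
time_s: 17.9
eef_pos: [0.4882, 0.1962, 0.1053]
tool_rot: [-0.233, -0.667, -0.233, 0.668]
contact_force: [0.6, -1.6, 0.3]
width: 0.0297
t 17.95 yaw -51.48 tcp [0.4883 0.1962 0.1053] w 0.0298
j7s [-0.1356 -0.1332]
T [-0.3422 -0.2773  0.1442] sd [0.0222 0.0111 0.0148] F [ 0.6396 -1.5098 -0.2628] j7 -0.13437520014122128 0.0011757365427911282 j5 -0.5779198464006186
time_s: 18.45
eef_pos: [0.4883, 0.1962, 0.1053]
tool_rot: [0.225, 0.671, 0.224, -0.671]
contact_force: [2.0, -1.2, -0.4]
width: 0.0294
t 18.5 yaw -52.98 tcp [0.4883 0.1962 0.1053] w 0.0297
j7s [-0.1368 -0.1344]
T [-0.3155 -0.2509  0.1592] sd [0.0149 0.0233 0.0109] F [ 1.6264 -1.2772 -0.4396] j7 -0.13560550287365913 0.0011728936806321144 j5 -0.5517755448818207
```

```bash
python3 -m creep '[[0,0,0,0,-0.75],[0,0,0,0,-0.75],[0,0,0,0,0],[0,0,0,0,0],[0,0,0,0,0],[0,0,0,0,0]]'; python3 tq.py 2;python3 -m creep '[[0,0,0,0,-0.75],[0,0,0,0,-0.75],[0,0,0,0,0],[0,0,0,0,0],[0,0,0,0,0],[0,0,0,0,0]]'; python3 tq.py 2
```

```text
time_s: 19.0
eef_pos: [0.4883, 0.1962, 0.1053]
tool_rot: [0.216, 0.673, 0.216, -0.673]
contact_force: [0.9, -0.9, 0.4]
width: 0.0294
t 19.05 yaw -54.48 tcp [0.4883 0.1962 0.1053] w 0.0297
j7s [-0.1388 -0.1365]
T [-0.3499 -0.2712  0.1323] sd [0.0291 0.0118 0.0144] F [ 0.5515 -1.0352 -0.3013] j7 -0.13761786511167884 0.001142278779298067 j5 -0.5779273621737957
time_s: 19.55
eef_pos: [0.4883, 0.1962, 0.1053]
tool_rot: [0.207, 0.676, 0.207, -0.676]
contact_force: [1.0, -1.1, -1.0]
width: 0.0295
t 19.6 yaw -55.98 tcp [0.4883 0.1962 0.1053] w 0.0293
j7s [-0.1431 -0.1408]
T [-0.4188 -0.2854  0.1063] sd [0.0266 0.0228 0.0248] F [ 0.57   -1.6669 -1.072 ] j7 -0.14196328818798065 0.0011585606262087822 j5 -0.6376405153423548
```

```bash
python3 -m creep '[[0,0.01,-0.02,0,-0.5],[0,0,0,0,-0.5],[0,0,0,0,0],[0,0,0,0,0],[0,0,0,0,0],[0,0,0,0,0]]'; python3 tq.py 2;python3 -m creep '[[0,0,0,0,-0.5],[0,0,0,0,-0.5],[0,0,0,0,0],[0,0,0,0,0],[0,0,0,0,0],[0,0,0,0,0]]'; python3 tq.py 2
```

```text
time_s: 20.1
eef_pos: [0.4884, 0.1961, 0.1053]
tool_rot: [0.201, 0.678, 0.201, -0.678]
contact_force: [0.2, -0.1, -0.5]
width: 0.0296
t 20.15 yaw -56.98 tcp [0.4884 0.196  0.1053] w 0.0297
j7s [-0.147  -0.1453]
T [-0.2141 -0.154   0.1291] sd [0.0394 0.0069 0.027 ] F [ 0.3253 -0.9172 -0.3327] j7 -0.14614992309361696 0.0008147768676280975 j5 -0.3649863274767995
time_s: 20.65
eef_pos: [0.4884, 0.196, 0.1053]
tool_rot: [-0.195, -0.68, -0.195, 0.68]
contact_force: [1.4, -0.6, -0.5]
width: 0.0295
t 20.7 yaw -57.98 tcp [0.4884 0.196  0.1053] w 0.0298
j7s [-0.1489 -0.1473]
T [-0.1717 -0.1023  0.1579] sd [0.0008 0.0206 0.0053] F [ 1.0475 -0.7348 -0.458 ] j7 -0.14809850603342056 0.0007719593122601509 j5 -0.3020064812153578
```

```bash
python3 -m creep '[[0,0,0,0,-0.5],[0,0,0,0,-0.5],[0,0,0,0,0],[0,0,0,0,0],[0,0,0,0,0],[0,0,0,0,0]]'; python3 tq.py 2;python3 -m creep '[[0,0,0,0,-0.5],[0,0,0,0,-0.5],[0,0,0,0,0],[0,0,0,0,0],[0,0,0,0,0],[0,0,0,0,0]]'; python3 tq.py 2
```

```text
time_s: 21.2
eef_pos: [0.4884, 0.196, 0.1054]
tool_rot: [0.189, 0.681, 0.189, -0.681]
contact_force: [0.0, -1.1, -0.6]
width: 0.0297
t 21.25 yaw -58.98 tcp [0.4884 0.196  0.1053] w 0.0298
j7s [-0.1498 -0.1482]
T [-0.1509 -0.0978  0.1588] sd [0.0073 0.0011 0.0136] F [ 0.1045 -1.1616 -0.5772] j7 -0.1490095560438931 0.0008272170089185238 j5 -0.2994508808478713
time_s: 21.75
eef_pos: [0.4884, 0.196, 0.1053]
tool_rot: [0.183, 0.683, 0.183, -0.683]
contact_force: [0.4, -1.3, -0.5]
width: 0.0293
t 21.8 yaw -59.98 tcp [0.4884 0.196  0.1054] w 0.0296
j7s [-0.1527 -0.1512]
T [-0.1992 -0.1446  0.1259] sd [0.009  0.0074 0.0087] F [ 0.3459 -1.0242 -0.4224] j7 -0.15193335944786668 0.0007644784636795521 j5 -0.32581911887973547
```

```bash
python3 -m creep '[[0,0,0,0,-0.5],[0,0,0,0,-0.5],[0,0,0,0,0],[0,0,0,0,0],[0,0,0,0,0],[0,0,0,0,0]]'; python3 tq.py 2;python3 -m creep '[[0,0,0,0,-0.5],[0,0,0,0,-0.5],[0,0,0,0,0],[0,0,0,0,0],[0,0,0,0,0],[0,0,0,0,0]]'; python3 tq.py 2
```

```text
time_s: 22.3
eef_pos: [0.4884, 0.1959, 0.1053]
tool_rot: [0.177, 0.685, 0.177, -0.685]
contact_force: [0.3, -0.2, -1.0]
width: 0.0296
t 22.35 yaw -60.99 tcp [0.4884 0.196  0.1053] w 0.0299
j7s [-0.1574 -0.1559]
T [-0.2136 -0.1363  0.1767] sd [0.0076 0.0447 0.0121] F [ 0.5663 -0.2354 -1.0017] j7 -0.15665610786527395 0.0007264735177159309 j5 -0.3619534336030483
time_s: 22.85
eef_pos: [0.4884, 0.1959, 0.1053]
tool_rot: [0.171, 0.686, 0.171, -0.686]
contact_force: [0.9, -1.0, -1.5]
width: 0.0297
t 22.9 yaw -61.98 tcp [0.4884 0.196  0.1053] w 0.0296
j7s [-0.1585 -0.1569]
T [-0.269  -0.1898  0.1483] sd [0.0021 0.0236 0.0233] F [ 0.8021 -0.8387 -1.149 ] j7 -0.15769158024340868 0.0007607974112033844 j5 -0.40425865910947323
```

Run:
```python
from h import *
p,d=vision.snapshot("scene");a,b,w,h=240,185,90,75;cv2.imwrite("pics/e1.png",cv2.resize(p[b:b+h,a:a+w,::-1],None,fx=8,fy=8,interpolation=cv2.INTER_NEAREST))
```

```text
(no output)
```

View pics/e1.png

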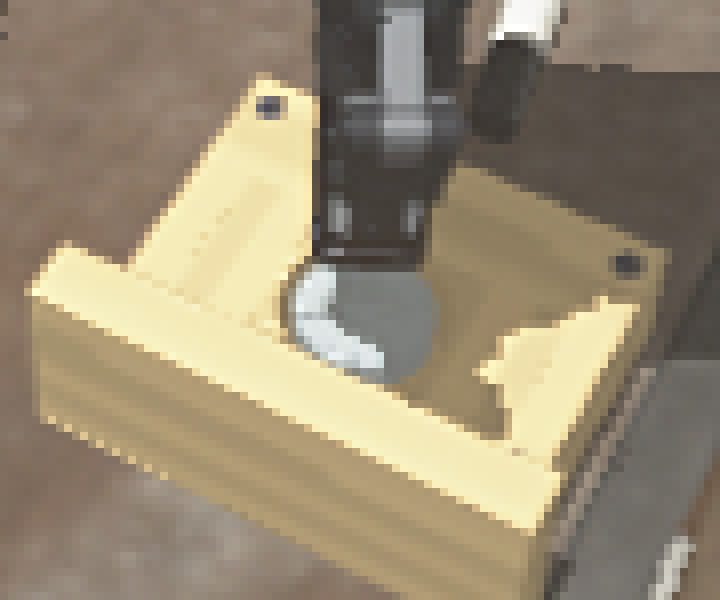

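```bash
python3 -m creep '[[0,0,0,0,-0.5],[0,0,0,0,-0.5],[0,0,0,0,0],[0,0,0,0,0],[0,0,0,0,0],[0,0,0,0,0]]'; python3 tq.py 2;python3 -m creep '[[0,0,0,0,-0.5],[0,0,0,0,-0.5],[0,0,0,0,0],[0,0,0,0,0],[0,0,0,0,0],[0,0,0,0,0]]'; python3 tq.py 2
```

```text
time_s: 23.45
eef_pos: [0.4884, 0.196, 0.1053]
tool_rot: [0.165, 0.688, 0.165, -0.688]
contact_force: [1.6, -2.0, -1.2]
width: 0.0295
t 23.5 yaw -62.99 tcp [0.4884 0.196  0.1054] w 0.0298
j7s [-0.1629 -0.1613]
T [-0.2759 -0.2189  0.1448] sd [0.0404 0.0278 0.0058] F [ 1.4774 -1.5038 -0.6289] j7 -0.162105574272573 0.0007726158946752548 j5 -0.4559697490185499
time_s: 24.0
eef_pos: [0.4884, 0.1959, 0.1054]
tool_rot: [0.159, 0.689, 0.159, -0.689]
contact_force: [0.5, -0.9, -0.8]
width: 0.0298
t 24.05 yaw -63.99 tcp [0.4884 0.196  0.1053] w 0.0292
j7s [-0.1648 -0.1632]
T [-0.3091 -0.2087  0.1726] sd [0.0288 0.0027 0.0155] F [ 0.3451 -0.9723 -0.4837] j7 -0.1639984454959631 0.0007621245458722115 j5 -0.4986144695430994
```

```bash
python3 -m creep '[[0,0,0,0,-0.5],[0,0,0,0,-0.5],[0,0,0,0,0],[0,0,0,0,0],[0,0,0,0,0],[0,0,0,0,0]]'; python3 tq.py 2;python3 -m creep '[[0,0,0,0,-0.5],[0,0,0,0,-0.5],[0,0,0,0,0],[0,0,0,0,0],[0,0,0,0,0],[0,0,0,0,0]]'; python3 tq.py 2
```

```text
time_s: 24.55
eef_pos: [0.4884, 0.196, 0.1053]
tool_rot: [-0.153, -0.69, -0.153, 0.69]
contact_force: [0.8, -1.5, -0.8]
width: 0.0296
t 24.6 yaw -64.98 tcp [0.4884 0.1959 0.1053] w 0.0294
j7s [-0.1691 -0.1675]
T [-0.3267 -0.249   0.2079] sd [0.0126 0.0116 0.0519] F [ 0.9844 -1.0245 -0.6431] j7 -0.16829594504088163 0.0007676566019654274 j5 -0.5417855456471443
time_s: 25.1
eef_pos: [0.4884, 0.196, 0.1053]
tool_rot: [0.147, 0.692, 0.147, -0.692]
contact_force: [0.3, -1.7, -1.7]
width: 0.0297
t 25.15 yaw -65.98 tcp [0.4884 0.196  0.1053] w 0.0297
j7s [-0.1748 -0.1732]
T [-0.299  -0.2049  0.164 ] sd [0.0019 0.0136 0.0049] F [ 0.7307 -1.6819 -0.9933] j7 -0.17398402327671647 0.0008212239481508732 j5 -0.5361005757004023
```

```bash
python3 -m creep '[[0,0,0,0,-0.5],[0,0,0,0,-0.5],[0,0,0,0,0],[0,0,0,0,0],[0,0,0,0,0],[0,0,0,0,0]]'; python3 tq.py 2;python3 -m creep '[[0,0,0,0,-0.5],[0,0,0,0,-0.5],[0,0,0,0,0],[0,0,0,0,0],[0,0,0,0,0],[0,0,0,0,0]]'; python3 tq.py 2
```

```text
time_s: 25.65
eef_pos: [0.4884, 0.196, 0.1053]
tool_rot: [0.141, 0.693, 0.141, -0.693]
contact_force: [0.3, -1.3, -0.6]
width: 0.0296
t 25.7 yaw -66.98 tcp [0.4884 0.196  0.1053] w 0.0297
j7s [-0.1842 -0.1826]
T [-0.313  -0.2343  0.1957] sd [0.0178 0.0115 0.0145] F [ 0.6527 -1.0423 -0.7912] j7 -0.1833851309493184 0.0007800478488206863 j5 -0.5206775944679976
time_s: 26.2
eef_pos: [0.4884, 0.196, 0.1053]
tool_rot: [0.135, 0.694, 0.135, -0.694]
contact_force: [0.6, -1.1, -0.0]
width: 0.0295
t 26.25 yaw -67.98 tcp [0.4884 0.196  0.1053] w 0.0293
j7s [-0.1883 -0.1867]
T [-0.2992 -0.1721  0.1583] sd [0.0169 0.0539 0.0091] F [ 0.8134 -0.7275 -0.676 ] j7 -0.18749123672023416 0.0007672025822103024 j5 -0.47832341864705086
```

```bash
python3 -m creep '[[0,0,0,0,-0.5],[0,0,0,0,-0.5],[0,0,0,0,0],[0,0,0,0,0],[0,0,0,0,0],[0,0,0,0,0]]'; python3 tq.py 2;python3 -m creep '[[0,0,0,0,-0.5],[0,0,0,0,-0.5],[0,0,0,0,0],[0,0,0,0,0],[0,0,0,0,0],[0,0,0,0,0]]'; python3 tq.py 6
```

```text
time_s: 26.75
eef_pos: [0.4884, 0.196, 0.1053]
tool_rot: [0.129, 0.695, 0.129, -0.695]
contact_force: [1.1, -0.6, -0.9]
width: 0.0295
t 26.8 yaw -68.98 tcp [0.4884 0.196  0.1053] w 0.0292
j7s [-0.2026 -0.2012]
T [-0.2461 -0.2207  0.2246] sd [0.0013 0.003  0.0103] F [ 1.1014 -0.7288 -1.0471] j7 -0.20188506692647934 0.0007307343184947968 j5 -0.4528928501531482
time_s: 27.3
eef_pos: [0.4884, 0.196, 0.1053]
tool_rot: [0.123, 0.696, 0.123, -0.696]
contact_force: [1.1, -0.9, -0.3]
width: 0.0297
t 27.55 yaw -69.98 tcp [0.4884 0.196  0.1053] w 0.0294
j7s [-0.207  -0.2054 -0.205  -0.205  -0.2051 -0.2051]
T [-0.2064 -0.184   0.2076] sd [0.0374 0.0337 0.0151] F [ 0.7063 -0.3059 -0.169 ] j7 -0.2054419764317572 0.000733575452539964 j5 -0.3857036167755723
```

Run:
```python
from h import *
p,d=vision.snapshot("scene");cv2.imwrite("pics/scene_now.png",p[:,:,::-1]);a,b,w,h=240,190,90,75;cv2.imwrite("pics/e2.png",cv2.resize(p[b:b+h,a:a+w,::-1],None,fx=8,fy=8,interpolation=cv2.INTER_NEAREST))
# rail displacement via template matching of front face/left bits
o=cv2.cvtColor(cv2.imread("pics/scene0.png"),cv2.COLOR_BGR2GRAY);g=cv2.cvtColor(p,cv2.COLOR_RGB2GRAY)
print(proj("scene",[[.487,.25,.064],[.487,.248,.064],[.49,.2315,.064],[.49,.2295,.064]]))
for nm,(x0,y0,x1,y1) in {"rail left":(240,212,256,248),"rail bot":(244,228,300,264),"board far-left":(254,190,275,216)}.items():
    sh,resp=cv2.phaseCorrelate(np.float32(o[y0:y1,x0:x1]),np.float32(g[y0:y1,x0:x1]),cv2.createHanningWindow((x1-x0,y1-y0),cv2.CV_32F));print(nm,sh,resp)
    M=np.eye(2,3,dtype=np.float32);cc,M=cv2.findTransformECC(o[y0:y1,x0:x1],g[y0:y1,x0:x1],M,cv2.MOTION_TRANSLATION);print(cc,M[:,2])
```

```text
[[274.64171747 236.10176261]
 [275.07040227 235.37878532]
 [277.28342384 228.93647901]
 [277.70184862 228.23451256]]
rail left (0.10499973626925918, -0.619171554288517) 0.9243671440829834
0.925376428602135 [ 0.32322446 -0.8325631 ]
rail bot (-17.023357500602813, -12.007590855613703) 0.02070755296283298
0.8494856360157201 [3.4293447 1.2781664]
board far-left (-0.005233967553044394, 0.48625725036937517) 1.001804268286552
0.9999795970792463 [-0.01448437  0.01923373]
```

View pics/e2.png

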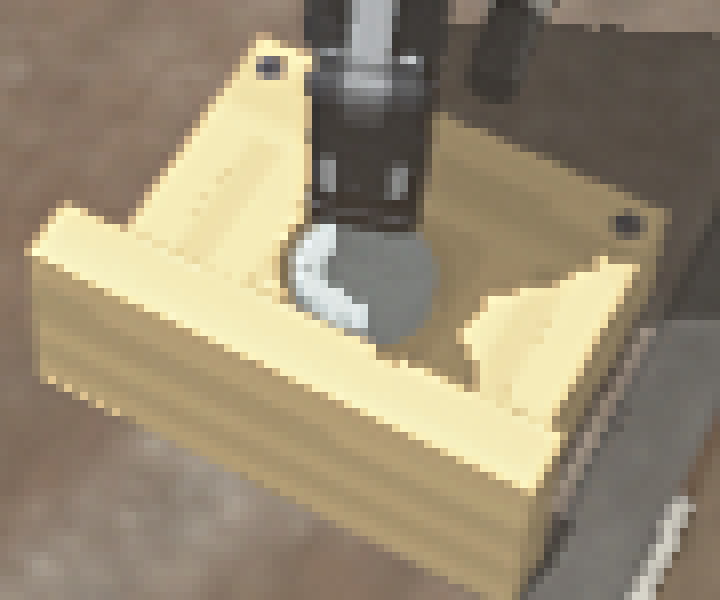

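```bash
python3 -m creep '[[0,0,0,0,1.5],[0,0,0,0,1.5],[0,0,0,0,1],[0,0,0,0,0],[0,0,0,0,0]]'; python3 tq.py 3; python3 -m creep '[[0,0,0,0.3,0],[0,0,0,0.5,0],[0,0,0,0.8,0],[0,0,0,1.5,0],[0,0,0,2,0],[0,0,0,2,0],[0,0,0,2,0],[0,0,0,1.5,0],[0,0,0,0.6,0],[0,0,0,0,0]]';python3 st.py
```

```text
time_s: 28.02
eef_pos: [0.4883, 0.196, 0.1053]
tool_rot: [-0.147, -0.692, -0.147, 0.692]
contact_force: [0.8, 0.1, -1.1]
width: 0.0296
t 28.12 yaw -66.03 tcp [0.4884 0.196  0.1053] w 0.0299
j7s [ 0.123   0.0252 -0.0112]
T [-0.0902 -0.1258  0.0284] sd [0.0089 0.0505 0.0228] F [ 0.5979  0.1206 -0.6438] j7 0.04565920273307711 0.056692957500049 j5 -0.1556677743792534
time_s: 28.95
eef_pos: [0.4891, 0.1964, 0.2191]
tool_rot: [0.147, 0.693, 0.148, -0.691]
contact_force: [-0.2, 0.1, -1.2]
width: 0.0299
t 28.95 tcp [0.4891 0.1964 0.2191] xaxis [ 0.0023  0.0019 -1.    ] jaw yaw -65.99 w 0.0299
F [-0.1515  0.0756 -1.1903] T [ 0.0153 -0.0279 -0.0341]
q [-0.9834  0.1195  0.5616  1.766  -0.0673  1.2721 -1.5571]
```

```bash
python3 -m creep '[[0,0.2,-1.6,0,2],[0,0.3,-2.8,0,4],[0,0.3,-3.4,0,4],[0,0.3,-3.4,0,4.5],[0,0.3,-3.5,0,4.5],[0,0.3,-3.5,0,4.5],[0,0.3,-3.5,0,4.5],[0,0.3,-3.5,0,4.5],[0,0.2,-3.3,0,4],[0,0.1,-2,0,2.3]]'; python3 -m creep '[[0,0,0,0,0],[0,0,0,0,0],[0,0,0,0,0],[0,0,0,0,0]]';python3 st.py
python3 - <<'E'
from h import *
p,d=vision.snapshot("scene");cv2.imwrite("pics/scene2.png",p[:,:,::-1]);a,b,w,h=240,190,90,75;A=cv2.resize(p[b:b+h,a:a+w,::-1],None,fx=8,fy=8,interpolation=cv2.INTER_NEAREST)
cv2.imwrite("pics/f1.png",A)
p,d=vision.snapshot("top");cv2.imwrite("pics/top2.png",p[:,:,::-1]);cv2.imwrite("pics/f2.png",cv2.resize(p[195:267,212:276,::-1],None,fx=8,fy=8,interpolation=cv2.INTER_NEAREST))
E
```

```text
time_s: 29.78
eef_pos: [0.5135, -0.113, 0.2166]
tool_rot: [-0.369, -0.603, -0.368, 0.604]
contact_force: [0.2, -0.1, -1.5]
width: 0.0297
time_s: 30.12
eef_pos: [0.5143, -0.1075, 0.2168]
tool_rot: [-0.369, -0.603, -0.369, 0.603]
contact_force: [-0.6, -0.4, -1.3]
width: 0.0295
t 30.12 tcp [ 0.5143 -0.1075  0.2168] xaxis [-0.0007  0.0003 -1.    ] jaw yaw -27.1 w 0.0295
F [-0.6301 -0.3605 -1.3032] T [ 0.0406 -0.0174  0.0723]
q [-0.5939  0.1334  0.7836  1.778  -0.0986  1.271  -0.2585]
```

View pics/f1.png

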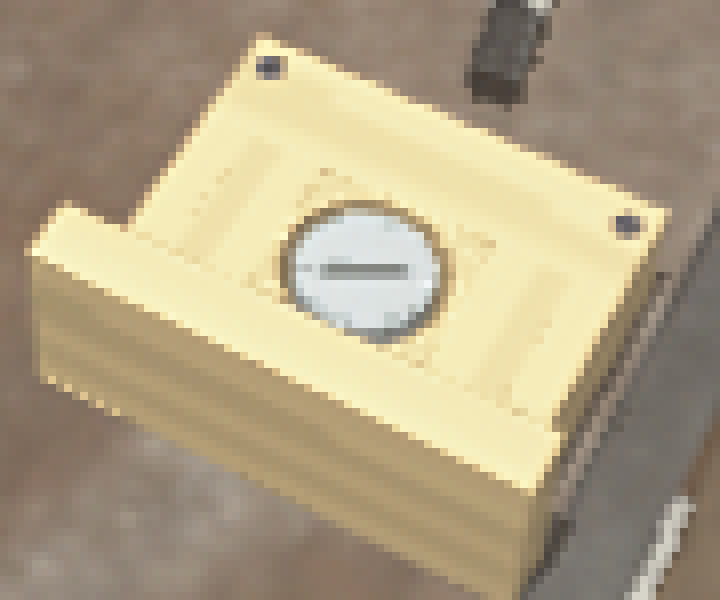

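View pics/f2.png

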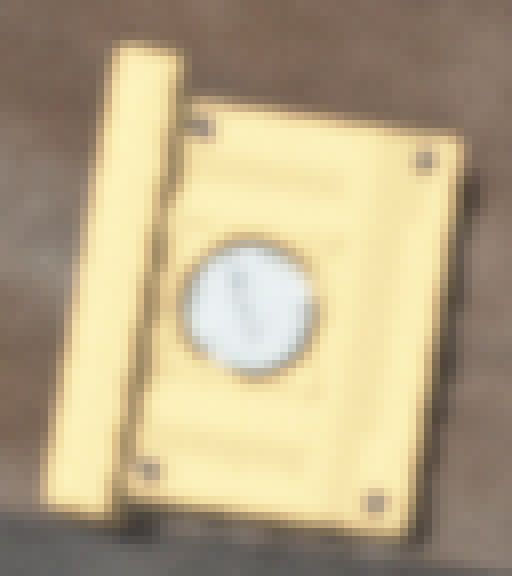

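Run:
```python
from m import P,ang
import numpy as np
s=P("scene",240,190,8,[(318,271),(408,270)],.041);print("slot scene",s,ang(s[1],s[0]),s.mean(0))
s=P("top",212,195,8,[(232,268),(262,342)],.041);print("slot top",s,ang(s[1],s[0]))
r=P("scene",240,190,8,[(68,203),(28,253),(530,492),(568,433)],.064);print(r)
import cv2
from h import *
o=cv2.imread("pics/scene0.png",0);g=cv2.imread("pics/scene2.png",0)
for nm,(x0,y0,x1,y1) in {"rail":(236,208,315,266),"left":(236,210,258,250),"right":(295,235,315,266)}.items():
    M=np.eye(2,3,dtype=np.float32);cc,M=cv2.findTransformECC(o[y0:y1,x0:x1],g[y0:y1,x0:x1],M,cv2.MOTION_TRANSLATION);print(nm,cc,M[:,2])
```

```text
disc scene [[0.487  0.1966 0.041 ]] top [[0.4872 0.1957 0.041 ]]
board -y edge scene [[0.5516 0.1345 0.04  ]
 [0.4206 0.1363 0.04  ]] -0.7983369822891714 0.1310424230306907
board -y edge top [[0.5529 0.1309 0.04  ]
 [0.4189 0.1346 0.04  ]] -1.5878584195945111 0.13400274819998986
origin from edge [0.4869 0.1954 0.04  ]
origin from edge [0.4876 0.1927 0.04  ]
slot scene [[0.4889 0.1855 0.041 ]
 [0.486  0.2084 0.041 ]] 97.37432268615389
slot top [[0.4843 0.2145 0.041 ]
 [0.4924 0.1792 0.041 ]] 102.89862080252074
rail top scene [[0.5637 0.2311 0.064 ]
 [0.5644 0.249  0.064 ]
 [0.4152 0.2535 0.064 ]
 [0.4139 0.2341 0.064 ]]
rail top top [[0.566  0.2286 0.064 ]
 [0.5655 0.2506 0.064 ]
 [0.4152 0.2541 0.064 ]
 [0.4109 0.2311 0.064 ]]
stand [[ 0.5597 -0.0741  0.052 ]
 [ 0.4815 -0.0646  0.052 ]
 [ 0.4712 -0.1422  0.052 ]] [ 0.5155 -0.1081  0.052 ] 173.06013579193615 -97.50620378886408 0.07880154599214 0.07822564551539513
stand top [[ 0.5601 -0.0751  0.052 ]
 [ 0.5512 -0.1554  0.052 ]
 [ 0.4698 -0.1437  0.052 ]
 [ 0.4806 -0.0634  0.052 ]] [ 0.5154 -0.1094  0.052 ] -96.28457295398721 -97.61795420644066 171.86367599626283 171.65584995733232
handle [[ 0.5347 -0.107   0.053 ]
 [ 0.5087 -0.0913  0.053 ]
 [ 0.493  -0.1249  0.053 ]] [ 0.5138 -0.1159  0.053 ] 148.88108386410573 -115.05225146770346 0.03036619470312858 0.03706486520987463
handle top [[ 0.5109 -0.0922  0.053 ]
 [ 0.4933 -0.1306  0.053 ]] -114.66601722208003 0.04224960294408939
cap [[ 0.515  -0.1082  0.128 ]] [[ 0.5154 -0.1087  0.128 ]]
slot scene [[0.4987 0.2024 0.041 ]
 [0.4768 0.1905 0.041 ]] 28.603677806616812 [0.4877 0.1964 0.041 ]
slot top [[0.4997 0.2026 0.041 ]
 [0.4766 0.1898 0.041 ]] 28.927345339180302
[[0.5626 0.2286 0.064 ]
 [0.564  0.248  0.064 ]
 [0.4157 0.2522 0.064 ]
 [0.414  0.2319 0.064 ]]
rail 0.9792554381693851 [ 0.3745 -0.5726]
left 0.8946052906611285 [ 0.4161 -0.7615]
right 0.9740690403393537 [ 0.5508 -0.8501]
```

```bash
python3 -m creep '[[0,0.1,-0.16,-0.6,0],[0,0,0,-1.2,0],[0,0,0,-1.2,0],[0,0,0,-1.2,0],[0,0,0,-1.2,0],[0,0,0,-1.2,0],[0,0,0,-0.9,0],[0,0,0,-0.5,0],[0,0,0,0,0],[0,0,0,0,0]]'; python3 -m creep '[[0,0,0,0,0],[0,0,0,0,0]]'; python3 st.py
```

```text
time_s: 31.05
eef_pos: [0.5155, -0.1107, 0.1374]
tool_rot: [-0.368, -0.604, -0.368, 0.604]
contact_force: [-0.4, 0.4, -0.8]
width: 0.0293
time_s: 31.22
eef_pos: [0.5158, -0.1107, 0.1379]
tool_rot: [0.369, 0.604, 0.368, -0.603]
contact_force: [0.5, 0.7, -1.4]
width: 0.0296
t 31.22 tcp [ 0.5158 -0.1107  0.1379] xaxis [ 0.0012  0.0001 -1.    ] jaw yaw -27.19 w 0.0296
F [ 0.5317  0.6635 -1.3725] T [ 0.0029 -0.0623  0.0152]
q [-0.5539  0.2309  0.7714  1.8704 -0.1794  1.1096 -0.1901]
```

```bash
python3 -m creep '[[0,-0.05,0.16,0,0],[0,0,0,-0.5,0],[0,0,0,-0.7,0],[0,0,0,-0.7,0],[0,0,0,-0.7,0],[0,0,0,-0.7,0],[0,0,0,-0.5,0],[0,0,0,0,0],[0,0,0,0,0],[0,0,0,0,0]]'; python3 st.py
```

```text
time_s: 32.05
eef_pos: [0.5151, -0.1092, 0.0995]
tool_rot: [0.369, 0.604, 0.368, -0.603]
contact_force: [-0.4, -0.2, -1.5]
width: 0.0296
t 32.05 tcp [ 0.5151 -0.1092  0.0995] xaxis [ 0.0004 -0.0002 -1.    ] jaw yaw -27.19 w 0.0296
F [-0.3882 -0.1856 -1.5282] T [-0.0086 -0.0216 -0.0033]
q [-0.5326  0.2846  0.7535  1.9088 -0.2254  1.0335 -0.1574]
```

Inside the hole with no contact; lower the rest (2.2 cm).

```bash
python3 -m creep '[[0,0,0,-0.6,0],[0,0,0,-0.6,0],[0,0,0,-0.5,0],[0,0,0,-0.3,0],[0,0,0,-0.1,0],[0,0,0,0,0],[0,0,0,0,0],[0,0,0,0,0]]'; python3 st.py
```

```text
time_s: 32.72
eef_pos: [0.5151, -0.1091, 0.0785]
tool_rot: [0.369, 0.604, 0.368, -0.603]
contact_force: [-0.6, -0.4, -1.8]
width: 0.0296
t 32.72 tcp [ 0.5151 -0.1091  0.0785] xaxis [ 0.0005 -0.     -1.    ] jaw yaw -27.18 w 0.0296
F [-0.6047 -0.376  -1.81  ] T [ 0.0675 -0.0138  0.021 ]
q [-0.517   0.3174  0.7404  1.9259 -0.2542  0.9924 -0.1355]
```

```bash
python3 -m creep '[[0,0,0,-0.08,0],[0,0,0,0,0],[0,0,0,0,0],[0,0,0,0,0]]'; python3 st.py
```

```text
time_s: 33.05
eef_pos: [0.5149, -0.109, 0.0776]
tool_rot: [0.369, 0.604, 0.368, -0.603]
contact_force: [1.2, 1.1, -0.7]
width: 0.0296
t 33.05 tcp [ 0.5149 -0.109   0.0776] xaxis [ 0.0002  0.     -1.    ] jaw yaw -27.19 w 0.0296
F [ 1.16    1.0528 -0.655 ] T [ 0.0137 -0.0503 -0.0236]
q [-0.5164  0.3187  0.7398  1.9268 -0.2554  0.9908 -0.1347]
```

```bash
python3 -m creep '[[0,0,0,-0.04,0],[0,0,0,0,0],[0.38,0,0,0,0],[0.42,0,0,0,0],[0.5,0,0,0,0],[0.7,0,0,0,0],[1,0,0,0,0],[1,0,0,0,0],[1,0,0,0,0],[1,0,0,0,0]]' 30; python3 st.py
python3 - <<'E'
from h import *
p,d=vision.snapshot("scene");a,b,w,h=285,75,80,100
cv2.imwrite("pics/g1.png",cv2.resize(p[b:b+h,a:a+w,::-1],None,fx=6,fy=6,interpolation=cv2.INTER_CUBIC))
E
```

```text
time_s: 33.88
eef_pos: [0.5149, -0.109, 0.0771]
tool_rot: [0.369, 0.604, 0.368, -0.603]
contact_force: [-2.1, 0.1, 0.5]
width: 0.0853
t 33.88 tcp [ 0.5149 -0.109   0.0771] xaxis [ 0. -0. -1.] jaw yaw -27.18 w 0.0853
F [-2.0737  0.1114  0.506 ] T [-0.0268 -0.0147  0.0661]
q [-0.5161  0.3195  0.7395  1.9271 -0.2559  0.99   -0.1342]
```

View pics/g1.png

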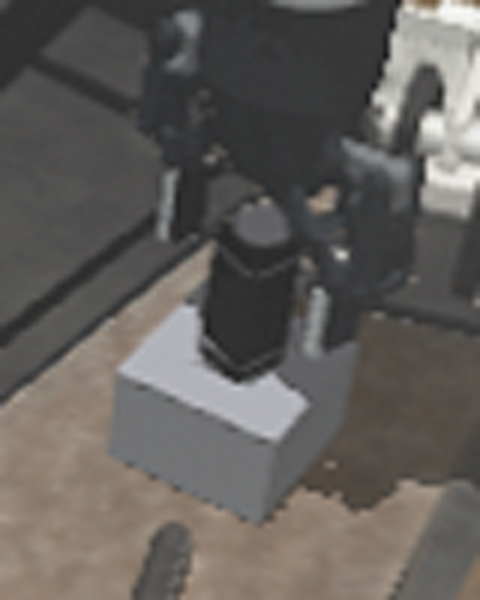

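The driver stands upright, seated on the stand between the open fingers. Next I retreat straight up.

```bash
python3 -m creep '[[1,0,0,1,0],[1,0,0,2,0],[1,0,0,2.5,0],[1,0,0,3,0],[1,0,0,3,0],[1,0,0,3,0],[1,0,0,2.5,0],[1,0,0,1,0],[1,0,0,0,0],[1,0,0,0,0]]'; python3 st.py
python3 - <<'E'
from h import *
p,d=vision.snapshot("scene");cv2.imwrite("pics/g2.png",p[:,:,::-1]);a,b,w,h=225,75,135,190
cv2.imwrite("pics/g2z.png",cv2.resize(p[b:b+h,a:a+w,::-1],None,fx=3,fy=3,interpolation=cv2.INTER_CUBIC))
o=cv2.imread("pics/scene2.png",0);g=cv2.imread("pics/g2.png",0);o0=cv2.imread("pics/scene0.png",0)
for nm,(x0,y0,x1,y1),r in [("rail vs postturn",(236,208,315,266),o),("driver vs start",(312,105,345,160),o0),("marker vs start",(296,160,320,204),o0)]:
    M=np.eye(2,3,dtype=np.float32);cc,M=cv2.findTransformECC(r[y0:y1,x0:x1],g[y0:y1,x0:x1],M,cv2.MOTION_TRANSLATION);print(nm,cc,M[:,2])
E
```

```text
time_s: 34.77
eef_pos: [0.5148, -0.109, 0.257]
tool_rot: [0.368, 0.604, 0.369, -0.603]
contact_force: [0.5, 0.1, -0.8]
width: 0.0853
t 34.77 tcp [ 0.5148 -0.109   0.257 ] xaxis [ 0.0003  0.0003 -1.    ] jaw yaw -27.18 w 0.0853
F [ 0.4656  0.0794 -0.8477] T [-0.0152 -0.0182 -0.0396]
q [-0.6099  0.1019  0.794   1.718  -0.0748  1.3523 -0.2767]
rail vs postturn 0.9999897922047967 [ 0.00152992 -0.00436343]
driver vs start 0.9651747040050398 [0.01836764 0.26578262]
marker vs start 0.9999783408454282 [-0.0015953   0.00283739]
```

View pics/g2z.png

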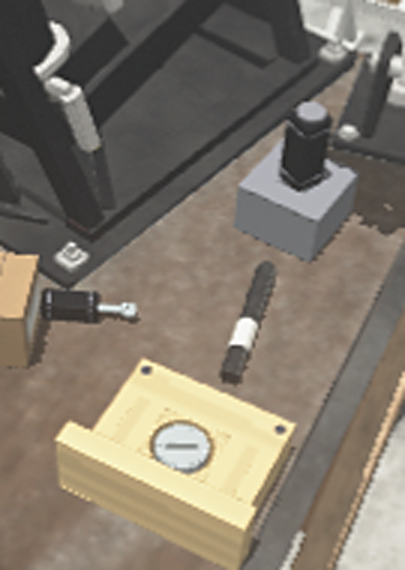

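Run:
```python
from h import *
e=cv2.imread("pics/e1.png",0)[4::8,4::8]; f=cv2.imread("pics/scene_now.png",0)[185:260,240:330]; o=cv2.imread("pics/scene0.png",0)[185:260,240:330]
for nm,(x0,y0,x1,y1) in {"left":(0,24,24,70),"low":(0,50,75,75)}.items():
  for k,(A,B) in {"e1->final":(e,f),"start->e1":(o,e),"start->final":(o,f)}.items():
    M=np.eye(2,3,dtype=np.float32)
    try: cc,M=cv2.findTransformECC(A[y0:y1,x0:x1].copy(),B[y0:y1,x0:x1].copy(),M,cv2.MOTION_TRANSLATION);print(nm,k,round(cc,4),M[:,2])
    except Exception as ex: print(nm,k,'fail')
```

```text
left e1->final 0.9997 [-0.02251123  0.01149483]
left start->e1 0.9305 [ 0.38708588 -0.8711766 ]
left start->final 0.9307 [ 0.3614596 -0.8609487]
low e1->final 0.9718 [-0.1647456  -0.16113122]
low start->e1 0.928 [ 0.4630613  -0.11598411]
low start->final 0.8907 [ 0.5156599 -0.3717326]
```

```bash
python3 -c "
from cell import close_job
print(close_job())"
```

```text
the job is handed in; nothing more can be done
None
```

I turned the cam until the rail was drawn home and felt snug, put the driver back upright in its stand, and handed the job in at about 35 s of the 72 s allowed.

- **Torque:** it turned freely at about 0.13 N m. I stopped at a steady 0.205 N m, about 0.075 N m more, which is inside the 0.06–0.11 snug range. That figure is the last joint's effort; the noisier wrist sensor averaged 0.208 N m.
- **Load on the driver:** side forces stayed around 5 N or less while turning, and the downward force was about 3 N or less.
- **Rail:** it moved in about 2.2 mm by the camera. It did not move further over the last 8° of turning, so it was already home while the torque was climbing.
- **Driver and loose things:** after release the driver stands upright and seated, within about 0.3 pixel of where it started. The marker has not moved. I checked the screwdriver and the carton only by eye, and only the carton was in the last close-up.

Two results are less certain. The final cam angle, from the slot in the images, is about 1.04 rad (give or take 2°), right at the top of the expected range. The torque also climbed gently before it steepened, so the free-turning figure, and the extra torque worked out from it, could be off by a few hundredths of a N m.

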